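Open a jar mill's bayonet cap and charge it through a feed trough

ROBOT

A 7-joint arm with a two-finger parallel gripper is mounted at the origin on a cart in front of the work surface, level with it; the furniture and walls round the work are solid. World frame = base frame: x ahead of the robot, y to its left, z up, the work surface at z = 0. Lengths are in m, angles in degrees, forces in N, time in s.
With the tool pointing down it reaches from about 0.425 to 0.925 m from the base axis. Payload 6.8 kg.
Tool frame: the origin (TCP) lies on the mounting face of the last link; the fingertips stand 173 mm ahead of it and the grasp point (between the pads) lies 155 mm ahead of it; z points along the fingers, y is the line along which they close (so a half turn about z gives the same grasp; the last joint's range is limited). The gripper opens to 85 mm and grips with 20 to 120 N. Pads are 22 mm wide; open, the fingers measure 114 mm over their backs; the gripper's body (76 mm by 85 mm) begins 54 mm behind the grasp point. The pads swing forward as they close: fully open they stand 13 mm farther back than shut.
Start: joints at [59.983, 27.33, 1.283, 89.118, -0.659, 63.558, -4.761], TCP at [0.273, -0.617, 0.405] pointing down, gripper open.
Joint ranges: [-169.35, 169.35], [-19.33, 120.38], [-80.79, 83.38], [13.8, 139.57], [-78.32, 258.32], [9.67, 109.79], [-169.56, 169.56]. Speed limits (degrees/s): [136.94, 136.94, 180, 180, 180, 180, 180].

INTERFACE

Orientations are given as a 3x3 rotation matrix whose columns are the frame's x, y, z axes.
In Python, from workcell import arm, eyes, ticket, outline_of gives the robot as it stands.
- The arm moves only by the tool jog_arm, never from a script. Its argument "motion" is a list of rows, each a list of 3 entries, a list of its own where there are three numbers: the shift along the tool's x, y, z in mm, then the turn, a rotation vector about the tool's x, y, z in rad, then the finger opening in mm, from 0 to 85.4. A call has 1 to 20 rows; each row is the pose to reach, as a shift and turn from the pose commanded when the call began, along the tool's axes at that moment; what a row does not reach only later rows make up. A row lasts 1/10 s, in which the tool goes at most 50 mm and 8.59 degrees, less where a joint would pass 70% of its speed; a pose out of reach is approached as far as the arm can. A call with a gripper value outside its range is refused whole. The fingers move at their own pace and stop on an object; the grip force is fixed at half the most. Time passes only in rows, so rows that repeat a pose let the fingers close. It gives the time, the measured TCP pose, the force, the opening and the grip force at its end, in the units of the state.
- arm.get_state(): the state, without advancing time (a new reading comes with each control period).
- eyes.camera(name): name is "side" or "top" or "wrist"; returns a dict with "img" (400x640x3 uint8, blue, green, red), "fx", "fy", "cx", "cy" (pixels), "T" (4x4, takes a point from camera to world coordinates). Camera axes: x right, y up, looking along -z (the intrinsics and any distortion apply to the point x, -y, -z); pixel columns grow to the right and rows downward; lengths in m; the calibration is good to about 2 mm. A picture is of the moment at which its call begins. There is no depth.
- ticket.close_job(): hands the job in; it is judged then, once.
Trained networks look in a picture, given as the dict that the camera call returned (one of the last four; its "shot" number tells which), for a name from the list of things; names that differ only in an ending like _2 or _b are one class to them, and where a whole thing is asked for, a point or a joint stands for the part that bears it (a point fixed in the world has none). Each returns a list of dicts, best first, with "p" (0 to 1); they miss things now and then, are a little off and sometimes report something else, mostly with a low value. They report only what shows in the picture. A call takes as long as a camera call. They do not tell look-alikes from the thing itself.
- outline_of(thing, picture): "region" (400x640 bool, what is visible of it) and "extent" ([left, top, right, bottom] in pixels, round what is visible of it).
The state is a dict: "time": time; "joint_positions": joint angles; "qvel": joint speeds; "joint_torque": joint torques, N m; "ee_pos": TCP position; "ee_rot": TCP orientation; "contact_force": force on the tool from outside, world axes, zero at the start; "moment": the same for the moment, N m; "grip_width": opening from 0.0 (shut) to 1.0 (fully open); "grasp_force": force on a finger pad.
Only numpy, scipy, OpenCV 4.12 (cv2) and the standard library are available. Lean on these libraries where they do the work, as an engineer would, in place of code of your own. Each camera call takes 0.05 s, during which the arm holds its last target. There are 200 camera calls.

TASK

Open the jar mill: press its release button fully down, twist the cap a quarter turn anticlockwise (seen from above), lift it off and lay it flat, knob bar up, in the low square tray. Then put every white grinding cylinder that is on the bench into the steel feed trough, carry the trough to the mill, hold its spout over the open mouth and tilt it so that they all slide in. Finally set the empty trough back down level on the bench where it stood, and leave the other things on the bench alone.

Things in the scene. Friction and masses are not known exactly. Their poses are not given: they have to be found in the camera images.
- mill: Jar mill, fixed: grey base 116 x 116 x 22 mm, steel pot with a round flange 116 mm across, its flat top 110 mm above the bench. Origin: base centre at bench level, z up. When locked, the cap's tabs lie under two steel claws along the mill's x axis. Once the button is down the cap turns anticlockwise; its tabs are clear of the claws after about 72 deg and meet end pins (11 mm high) at about 90 deg.
- claw (a point): Top of the +x claw, 50 mm from the axis, 13 mm above the flange top. Each claw (the other is opposite) overhangs the flange 42 to 58 mm from the axis, from 24 deg before to 60 deg after (anticlockwise) the mill's +x or -x direction.
- mouth (a point): Centre of the pot's round mouth, level with the flange top (110 mm above the bench). The mouth is 64 mm across through the 14 mm thick flange; the pot below is 92 mm wide inside, its floor 88 mm below the mouth, with a low cone in the middle. Closed by the cap at the start.
- release (a joint): Travel of the release button in m: 0 = up (locked), 0.010 = fully down (released). It moves straight down at about 3 N, has no spring and stays where it is left. Counts as pressed beyond 0.008.
- release_top (a point): Centre of the top of the round black release button, 22 mm across, 119 mm above the bench when up, on a grey column beside the pot, 82 mm from its axis on the mill's +y side. The cap's knob bar ends 28 mm higher than the button.
- cap: Loose bayonet cap, 0.16 kg: aluminium disc 76 mm across, 8 mm thick, two tabs 19 mm wide, 6 mm thick on its own +x and -x sides (98 mm across them), and a plug 58 mm across reaching 5 mm below the disc into the mouth. Origin: centre of the disc's underside, z up: 110 mm above the bench when seated, 9 mm when lying in the tray. Its x axis lies along the mill's x at the start (half turns are alike).
- cap_grip (a point): Middle of the cap's black knob bar, 28 mm above the cap's origin. The bar is 60 mm long (along the cap's x), 14 mm thick, from 8 to 37 mm above the origin. Grasp it across its thickness, fingertips more than 14 mm above the cap's origin, so that they pass over the claws.
- tray: Low square grey plastic tray, fixed, 140 x 140 mm outside, walls 4 mm thick and 12 mm high, floor 4 mm thick. Origin: centre of its underside. Behind it (farther in x) stands a tall white instrument, 330 mm high, whose front is 80 to 125 mm from the tray's centre: pass in front of it.
- trough: Loose feed trough, 0.22 kg: polished steel channel, closed at the back, open at the spout. x axis towards the spout, z up. Origin: under the handle's centre, at the underside. Channel from x = 11 to 170 mm, 32 mm wide inside, 38 outside, floor 3 mm, side walls 12 mm high, back wall 32 mm. Holds up to four standing cylinders in line. They start to slide at about 15 deg of tilt, run fast at 40, and shift if it is jerked.
- trough_grip (a point): Point in the trough's black upright handle, 62 mm above the underside, at the trough's x = 0, y = 0. The handle is a block 16 mm (x) by 36 mm (y), its top 78 mm above the underside: grasp it near the top.
- spout (a point): Middle of the trough's floor at the open spout edge: 170 mm along the trough's x from its origin, 3 mm above its underside.
- cyl0: White ceramic grinding cylinder, 26 mm in diameter and 26 mm high, 0.05 kg, standing on end on the bench at the start. Origin: centre of its lower end face, z along its axis. Two to four of them are present; None if absent.
- cyl1: White ceramic grinding cylinder, 26 mm in diameter and 26 mm high, 0.05 kg, standing on end on the bench at the start. Origin: centre of its lower end face, z along its axis. Two to four of them are present; None if absent.
- cyl2: White ceramic grinding cylinder, 26 mm in diameter and 26 mm high, 0.05 kg, standing on end on the bench at the start. Origin: centre of its lower end face, z along its axis. Two to four of them are present; None if absent.
- cyl3: White ceramic grinding cylinder, 26 mm in diameter and 26 mm high, 0.05 kg, standing on end on the bench at the start. Origin: centre of its lower end face, z along its axis. Two to four of them are present; None if absent.
- jar: Bystander: clear screw jar, 68 mm across, 104 mm high. Origin: centre of its underside.
- tin: Bystander: aluminium tin with lid, 59 mm across, 38 mm high. Origin: centre of its underside.
- dish: Bystander: shallow milky plastic dish, 60 mm across, 17 mm high. Origin: centre of its underside.
- marker: Bystander: black felt marker, 131 mm long (its y axis), 16 mm thick. Origin: centre of its underside.
- spanner: Bystander: steel spanner, 198 mm long (its y axis), 32 mm wide, 8 mm thick. Origin: centre of its underside.
- square: Bystander: milky square bottle, 56 x 56 mm, 115 mm high. Origin: centre of its underside.
Not all that is in view belongs to the job. Several things have the shape of the cap; the one meant has the colours described above.

How it is judged (in metres and radians):
On the way, in this order (a step that is already met when the one before it is completed fails the run):
1. the release button is fully down while the cap is still locked (value of joint release above 0.008 m and angle between the x axis of cap and the x axis of mill, either way round below 0.6 rad), for 0.1 s.
2. the cap is turned a quarter turn (at least 70 deg) while still seated (angle between the x axis of cap and the x axis of mill, either way round above 1.22 rad and z of cap in the frame of mill below 0.116 m and horizontal distance between cap and mouth below 0.01 m), for 0.05 s.
3. the cap lies flat, bar up, in the tray and is let go (horizontal distance between cap and tray below 0.06 m and height (world z) of cap below 0.016 m and angle between cap's own z axis and vertical below 0.1 rad and contact force between the fingers and cap below 0.1 N), for 0.2 s.
4. all the cylinders lie in the trough and are let go (x of cyl0 in the frame of trough between 0 and 0.185 m and y of cyl0 in the frame of trough between -0.022 and 0.022 m and z of cyl0 in the frame of trough between -0.005 and 0.032 m and contact force between the fingers and cyl0 below 0.1 N and x of cyl1 in the frame of trough between 0 and 0.185 m and y of cyl1 in the frame of trough between -0.022 and 0.022 m and z of cyl1 in the frame of trough between -0.005 and 0.032 m and contact force between the fingers and cyl1 below 0.1 N and x of cyl2 in the frame of trough between 0 and 0.185 m and y of cyl2 in the frame of trough between -0.022 and 0.022 m and z of cyl2 in the frame of trough between -0.005 and 0.032 m and contact force between the fingers and cyl2 below 0.1 N and x of cyl3 in the frame of trough between 0 and 0.185 m and y of cyl3 in the frame of trough between -0.022 and 0.022 m and z of cyl3 in the frame of trough between -0.005 and 0.032 m and contact force between the fingers and cyl3 below 0.1 N), for 0.3 s.
5. the trough is tilted (more than 17 deg) with its spout over the mouth and all the cylinders are in the pot (horizontal distance between each of cyl0, cyl1, cyl2, cyl3 and mouth below 0.05 m and height (world z) of each of cyl0, cyl1, cyl2, cyl3 below 0.108 m and angle between trough's own z axis and vertical above 0.3 rad and horizontal distance between spout and mouth below 0.06 m), for 0.1 s.
At the end, for the whole second after the job is handed in: All cylinders lie in the mill's pot (below the flange top); the cap lies flat (within 6 deg), bar up, in the tray; the trough stands level (within 5 deg) on the bench within 80 mm of where it stood at the start; all at rest (horizontal distance between each of cyl0, cyl1, cyl2, cyl3 and mouth below 0.05 m and height (world z) of each of cyl0, cyl1, cyl2, cyl3 below 0.108 m and horizontal distance between cap and tray below 0.06 m and height (world z) of cap below 0.016 m and angle between cap's own z axis and vertical below 0.1 rad and linear speed of each of cyl0, cyl1, cyl2, cyl3, cap, trough below 0.03 m/s and angle between trough's own z axis and vertical below 0.08 rad and height (world z) of trough between -0.006 and 0.006 m and distance of trough from where it was at the start of the episode below 0.08 m); the robot touches nothing.
It fails at once if a bystander (jar, tin, dish, marker, spanner, square bottle) is shifted by more than 40 mm (distance of any of jar, tin, dish, marker, spanner, square from where it was at the start of the episode above 0.04 m).
Of cyl0, cyl1, cyl2, cyl3 only 2 to 4 are there at a start; the rules pass over those that are not, and their reading is None.
At some moment in a run one of cyl0, cyl1, cyl2, cyl3, trough may be knocked a few centimetres aside while the robot is not near it.
It also fails if it takes over 210 s, if anything falls off the work surface, if the arm or the gripper's body presses on something with over 40 N, if the wrist force passes 120 N, or if a joint passes its speed limit or range.

## Working session

There is one attempt and no reset: what is moved stays moved. The work goes in short steps, Python scripts to look and compute and a tool call to move; the robot and the scene stay as the last step left them, time stands still between calls to the robot, and variables do not carry over. Pictures are saved under pics/ and viewed, at most 17 in all, crops included, and the job is handed in when it is done.

Besides the shell and the picture viewer there is one more tool, called after "Request:" in YAML: its name, and indented under it one key for each argument. jog_arm: Moves the arm, as the interface text tells. Its arguments: {"type":"object","properties":{"motion":{"type":"array","items":{"type":"array"}}},"required":["motion"]}

```bash
ls; mkdir -p pics
cat > h.py <<'E'
import numpy as np, cv2
from workcell import arm, eyes, ticket, outline_of
def ray(c,u,v):
    d=np.array([(u-c['cx'])/c['fx'],-(v-c['cy'])/c['fy'],-1.0]); T=np.array(c['T'])
    return T[:3,3],T[:3,:3]@d
def at(c,u,v,z):
    o,d=ray(c,u,v); return o+d*(z-o[2])/d[2]
def proj(c,p):
    T=np.array(c['T']); q=T[:3,:3].T@(np.asarray(p,float)-T[:3,3]); return np.array([c['cx']+c['fx']*q[0]/-q[2], c['cy']-c['fy']*q[1]/-q[2]])
E
python3 - <<'E'
from h import *
s=arm.get_state(); print({k:np.round(v,3).tolist() for k,v in s.items()})
for n in ['top','side']:
    c=eyes.camera(n); cv2.imwrite(f'pics/{n}0.png',c['img']); print(n,c.keys(),np.round(c['T'],3).tolist(),c['fx'],c['cx'],c['cy'])
    for t in ['mill','cap','tray','trough','trough_grip','release_top','cyl0','jar','tin','dish','marker','spanner','square']:
        for r in outline_of(t,c): 
            if r['p']>.2:
                ys,xs=np.nonzero(r['region']); print(t,round(r['p'],2),np.round(r['extent']).tolist(),round(xs.mean(),1),round(ys.mean(),1))
E
```

```text
pics
{'time': 0.0, 'joint_positions': [59.983, 27.376, 1.28, 89.18, -0.658, 63.559, -4.76], 'qvel': [-0.052, -0.071, -0.044, 0.051, -0.11, 0.029, 0.018], 'joint_torque': [-0.0, -59.647, 1.607, -28.12, 0.012, 0.009, 0.0], 'ee_pos': [0.273, -0.617, 0.404], 'ee_rot': [[0.915, 0.404, -0.001], [0.404, -0.915, 0.002], [-0.0, -0.002, -1.0]], 'contact_force': [0.454, -0.194, 0.506], 'moment': [-0.001, -0.028, -0.003], 'grasp_force': 0.0, 'grip_width': 0.999}
top dict_keys(['img', 'fx', 'fy', 'cx', 'cy', 'T', 'shot']) [[-0.028, 0.994, -0.103, 0.364], [-1.0, -0.027, 0.013, 0.053], [0.01, 0.103, 0.995, 1.414], [0.0, 0.0, 0.0, 1.0]] 389.68310720176333 318.5213496327323 197.2932552720873
mill 0.72 [261.0, 188.0, 308.0, 228.0] 287.2 208.7
cap 0.67 [280.0, 192.0, 299.0, 223.0] 287.9 206.5
cap 0.59 [171.0, 174.0, 198.0, 188.0] 183.9 181.7
tray 0.65 [330.0, 202.0, 368.0, 243.0] 349.1 220.6
tray 0.37 [211.0, 221.0, 223.0, 231.0] 215.2 225.1
trough 0.7 [390.0, 220.0, 445.0, 234.0] 416.3 224.1
trough_grip 0.71 [392.0, 216.0, 444.0, 233.0] 417.1 224.0
trough_grip 0.37 [209.0, 148.0, 225.0, 168.0] 217.4 1
[... 1254 characters left out ...]
294.0, 230.0] 287.9 226.2
release_top 0.27 [291.0, 202.0, 317.0, 220.0] 303.4 210.5
cyl0 0.56 [260.0, 290.0, 269.0, 305.0] 266.0 295.5
cyl0 0.51 [240.0, 285.0, 242.0, 296.0] 242.7 290.2
jar 0.96 [330.0, 147.0, 354.0, 175.0] 341.5 161.1
jar 0.72 [291.0, 201.0, 318.0, 220.0] 303.1 210.3
tin 0.65 [206.0, 256.0, 226.0, 280.0] 214.7 268.9
dish 0.54 [336.0, 181.0, 348.0, 189.0] 341.0 182.6
dish 0.3 [252.0, 294.0, 295.0, 346.0] 272.3 320.1
dish 0.22 [204.0, 259.0, 228.0, 281.0] 214.7 268.9
marker 0.61 [306.0, 258.0, 334.0, 290.0] 316.8 275.0
spanner 0.96 [253.0, 296.0, 295.0, 349.0] 273.4 319.0
spanner 0.6 [305.0, 261.0, 333.0, 291.0] 317.8 274.7
square 0.93 [188.0, 232.0, 215.0, 273.0] 200.4 252.0
```

Run:
```python
import cv2
a=cv2.imread('pics/top0.png')[140:260,165:455]; cv2.imwrite('pics/topc.png',cv2.resize(a,None,fx=2.75,fy=2.75,interpolation=3))
a=cv2.imread('pics/side0.png')[140:355,165:415]; cv2.imwrite('pics/sidec.png',cv2.resize(a,None,fx=2.75,fy=2.75,interpolation=3))
```

```text
(no output)
```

View pics/topc.png

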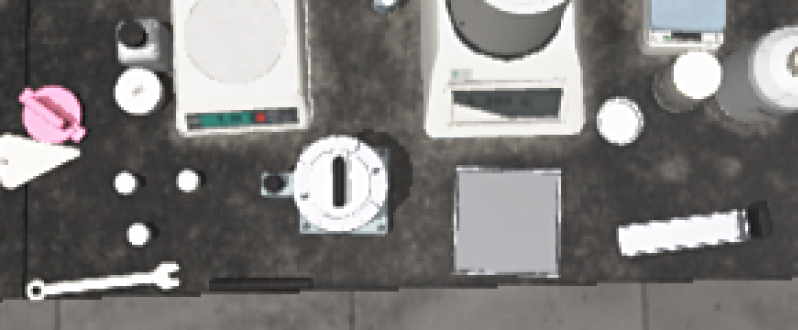

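View pics/sidec.png

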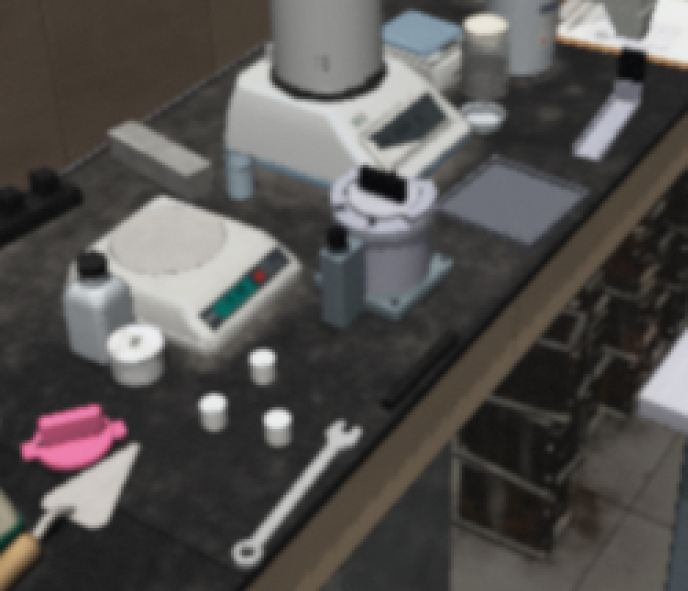

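Top crop: mill cap at (288,206), aluminium with a black bar, fits the description; the pink cap look-alike at (184,181) doesn't. There are three white cylinders at about (210.5,206), (233.4,205.5), (215,224.7). The trough's handle is at about (440,221) with its spout at (391,227). The tray is at (349,221). The side view agrees: black button and column on the mill's +y side, knob bar on the mill cap.

Run:
```python
from h import *
c=eyes.camera('top'); s=eyes.camera('side')
P=lambda u,v,z:np.round(at(c,u,v,z),3)
f=lambda x,y:(165+x/2.75,140+y/2.75)
g=lambda x,y:(165+x/2.75,140+y/2.75)
print('bar',P(*f(340,181),.147),at(s,*g(384,180),.147).round(3))
print('bar ends',P(*f(340,157),.147),P(*f(340,206),.147))
print('button',P(*f(275,183),.119),at(s,*g(336,232),.119).round(3))
print('flange c',P(*f(340,184),.112))
for q in [(125,182),(188,180),(138,233)]: print('cyl',P(*f(*q),.022))
for q in [(213,398),(263,352),(278,413)]: print(' side',at(s,*g(*q),.026).round(3))
print('tray',P(*f(508,221),.008), [P(*f(*q),.012) for q in [(456,167),(561,168),(561,273),(456,272)]])
print('tr handle',P(*f(755,221),.078),at(s,*g(631,55),.078).round(3),'spout',P(*f(618,240),.008),at(s,*g(588,155),.003).round(3))
```

```text
bar [0.469 0.134 0.147] [0.462 0.154 0.147]
bar ends [0.498 0.134 0.147] [0.44  0.135 0.147]
button [0.471 0.215 0.119] [0.474 0.229 0.119]
flange c [0.469 0.136 0.112]
cyl [0.486 0.421 0.022]
cyl [0.486 0.34  0.022]
cyl [0.419 0.404 0.022]
 side [0.492 0.42  0.026]
 side [0.493 0.338 0.026]
 side [0.424 0.403 0.026]
tray [ 0.422 -0.076  0.008] [array([ 0.495, -0.01 ,  0.012]), array([ 0.49 , -0.148,  0.012]), array([ 0.352, -0.142,  0.012]), array([ 0.358, -0.006,  0.012])]
tr handle [ 0.411 -0.379  0.078] [ 0.409 -0.368  0.078] spout [ 0.393 -0.22   0.008] [ 0.394 -0.219  0.003]
```

Request:
jog_arm:
  motion:
    - [[0,0,-50],[0,0,0.14],0]
    - [[0,0,-100],[0,0,0.28],0]
    - [[0,0,-150],[0,0,0.415],0]
    - [[360,-428,-150],[0,0,0.415],0]
    - [[360,-428,-150],[0,0,0.415],0]
    - [[360,-428,-150],[0,0,0.415],0]
    - [[360,-428,-150],[0,0,0.415],0]
    - [[360,-428,-150],[0,0,0.415],0]
    - [[360,-428,-150],[0,0,0.415],0]
    - [[360,-428,-150],[0,0,0.415],0]
    - [[360,-428,-150],[0,0,0.415],0]
    - [[360,-428,-150],[0,0,0.415],0]
    - [[360,-428,-150],[0,0,0.415],0]
    - [[360,-428,-150],[0,0,0.415],0]
    - [[360,-428,-150],[0,0,0.415],0]
    - [[360,-428,-150],[0,0,0.415],0]
    - [[360,-428,-150],[0,0,0.415],0]

```text
time: 3.2
ee_pos: [0.4288, -0.0819, 0.5547]
ee_rot: [[1.0, -0.001, -0.0], [-0.001, -1.0, -0.001], [-0.0, 0.001, -1.0]]
contact_force: [0.3, -0.3, 0.4]
grip_width: -0.002
grasp_force: 0.0
```

Request:
jog_arm:
  motion:
    - [[42,-267,0],[0,0,0],0]
    - [[42,-267,0],[0,0,0],0]
    - [[42,-267,0],[0,0,0],0]
    - [[42,-267,0],[0,0,0],0]
    - [[42,-267,0],[0,0,0],0]
    - [[42,-267,130],[0,0,0],0]
    - [[42,-267,130],[0,0,0],0]
    - [[42,-267,130],[0,0,0],0]
    - [[42,-267,130],[0,0,0],0]
    - [[42,-267,130],[0,0,0],0]

```text
time: 4.2
ee_pos: [0.4718, 0.185, 0.4252]
ee_rot: [[1.0, -0.002, -0.0], [-0.002, -1.0, -0.0], [-0.0, 0.0, -1.0]]
contact_force: [0.7, -0.2, -0.7]
grip_width: 0.001
grasp_force: 0.0
```

Run:
```python
from h import *
c=eyes.camera('wrist'); cv2.imwrite('pics/w1.png',c['img']); print(np.round(c['T'],3).tolist(),c['fx'],c['cx'],c['cy'])
for n in ['cap','release_top','mill','cyl0']:
    for r in outline_of(n,c):
        if r['p']>.3: print(n,r['p'],np.round(r['extent'],1).tolist())
```

```text
[[-0.001, 0.952, 0.306, 0.55], [-1.0, -0.001, -0.0, 0.185], [-0.0, -0.306, 0.952, 0.393], [0.0, 0.0, 0.0, 1.0]] 311.1220015942983 317.5344840966736 199.1831984986599
cap 0.89 [1.1, 31.0, 68.4, 106.7]
cap 0.76 [329.4, 141.0, 409.8, 235.0]
release_top 0.78 [266.1, 169.4, 291.1, 193.8]
mill 0.72 [266.4, 115.3, 427.8, 250.0]
cyl0 0.96 [177.3, 142.2, 204.5, 164.3]
cyl0 0.94 [130.9, 194.6, 159.0, 221.4]
```

View pics/w1.png

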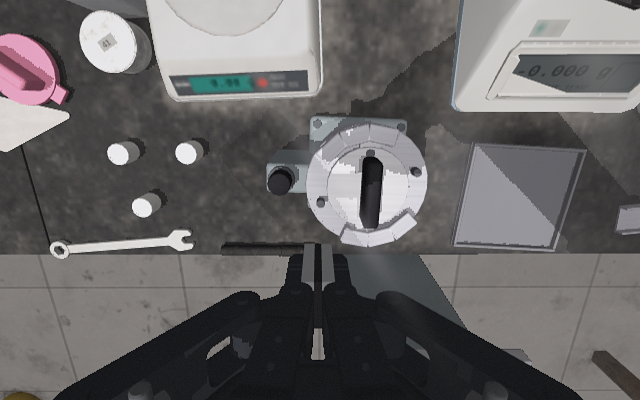

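The wrist view shows the button at (282,180), knob bar from (372,156) to (371,226) in black on the aluminium cap, cylinders at (119,153), (186,151), (141,206), and the tray spanning (454,143)–(586,250).

Run:
```python
from h import *
c=eyes.camera('wrist')
print('button',at(c,282,179,.119)); print('bar',at(c,371.5,191,.147),at(c,372.5,155,.147),at(c,370,226,.147))
print('flange',at(c,(306+428)/2,(124+248)/2,.112))
for u,v in [(119,153),(186,151),(141,206)]: print('cyl',at(c,u,v,.022))
print('tray',[at(c,*q,.012).round(3) for q in [(472,143),(586,149),(560,251),(453,248)]])
```

```text
button [0.48097254 0.21868173 0.119     ]
bar [0.47773174 0.14151069 0.147     ] [0.50768771 0.14229541 0.147     ] [0.4464397  0.14114441 0.147     ]
flange [0.47252959 0.13973071 0.112     ]
cyl [0.48894972 0.42504657 0.022     ]
cyl [0.491406   0.34416268 0.022     ]
cyl [0.4216609  0.41011033 0.022     ]
tray [array([ 0.5  , -0.002,  0.012]), array([ 0.493, -0.143,  0.012]), array([ 0.354, -0.144,  0.012]), array([0.358, 0.002, 0.012])]
```

Request:
jog_arm:
  motion:
    - [[6,-35,0],[0,0,0],0]
    - [[6,-35,50],[0,0,0],0]
    - [[6,-35,100],[0,0,0],0]
    - [[6,-35,125],[0,0,0],0]
    - [[6,-35,130],[0,0,0],0]
    - [[6,-35,133],[0,0,0],0]
    - [[6,-35,136],[0,0,0],0]
    - [[6,-35,139],[0,0,0],0]
    - [[6,-35,141],[0,0,0],0]
    - [[6,-35,141],[0,0,0],0]

```text
time: 5.5
ee_pos: [0.4775, 0.2218, 0.2845]
ee_rot: [[1.0, 0.001, 0.002], [0.001, -1.0, 0.001], [0.002, -0.001, -1.0]]
contact_force: [0.8, 0.1, 3.8]
grip_width: 0.001
grasp_force: 1.1
```

Request:
jog_arm:
  motion:
    - [[0,0,1],[0,0,0],0]
    - [[0,0,2],[0,0,0],0]
    - [[0,0,3],[0,0,0],0]
    - [[0,0,3.5],[0,0,0],0]
    - [[0,0,3.5],[0,0,0],0]

```text
time: 6.0
ee_pos: [0.4775, 0.2221, 0.2822]
ee_rot: [[1.0, 0.001, 0.003], [0.001, -1.0, 0.0], [0.003, -0.0, -1.0]]
contact_force: [-2.4, -2.6, 18.7]
grip_width: 0.002
grasp_force: 9.6
```

Request:
jog_arm:
  motion:
    - [[0,0,-40],[0,0,0],0]
    - [[0,0,-75],[0,0,0],45]
    - [[0,41,-75],[0,0,0],45]
    - [[-1,81,-75],[0,0,0],45]
    - [[-1,81,-75],[0,0,0],45]
    - [[-1,81,-45],[0,0,0],45]
    - [[-1,81,-25],[0,0,0],45]
    - [[-1,81,-19],[0,0,0],45]
    - [[-1,81,-19],[0,0,0],45]

```text
time: 6.9
ee_pos: [0.4755, 0.1407, 0.2983]
ee_rot: [[1.0, 0.001, -0.003], [0.001, -1.0, -0.0], [-0.003, 0.0, -1.0]]
contact_force: [0.4, 0.2, 0.2]
grip_width: 0.528
grasp_force: 0.0
```

Run:
```python
from h import *
c=eyes.camera('wrist'); s=eyes.camera('side')
a=s['img'][170:290,240:400]
cv2.imwrite('pics/w2.png',np.vstack([c['img'][:, :],cv2.resize(a,(640,480))[120:320]]))
```

```text
(no output)
```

View pics/w2.png

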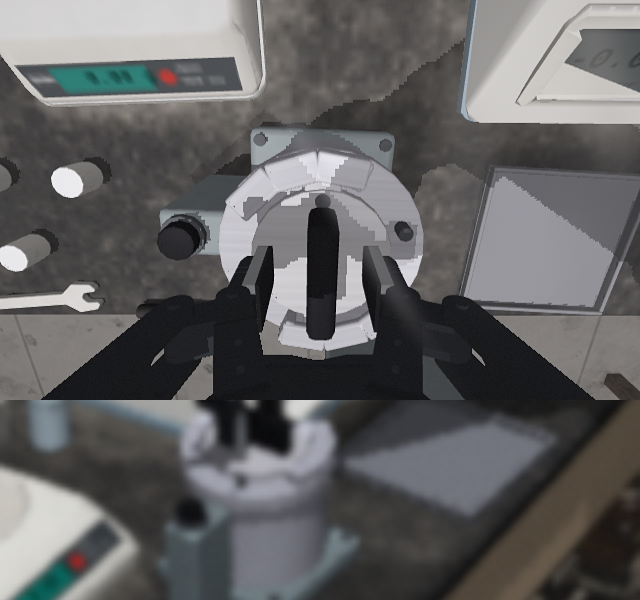

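The bar at (322,270) lies centrally between the pads, and the button at (180,240) sits low. Closing now.

Request:
jog_arm:
  motion:
    - [[0,0,-2],[0,0,0],5]
    - [[0,0,-2],[0,0,0],5]
    - [[0,0,-2],[0,0,0],5]
    - [[0,0,-2],[0,0,0],5]
    - [[0,0,-2],[0,0,0],5]
    - [[0,0,-2],[0,0,0],5]
    - [[0,0,-2],[0,0,0],5]
    - [[0,0,-2],[0,0,0],5]

```text
time: 7.8
ee_pos: [0.4764, 0.1407, 0.3024]
ee_rot: [[1.0, 0.001, 0.002], [0.001, -1.0, 0.0], [0.002, -0.0, -1.0]]
contact_force: [-0.9, 0.0, 5.4]
grip_width: 0.143
grasp_force: 59.7
```

Request:
jog_arm:
  motion:
    - [[0,0,0],[0,0,-0.1],5]
    - [[0,0,0],[0,0,-0.2],5]
    - [[0,0,0],[0,0,-0.3],5]
    - [[0,0,0],[0,0,-0.4],5]
    - [[0,0,0],[0,0,-0.5],5]
    - [[0,0,0],[0,0,-0.6],5]
    - [[0,0,0],[0,0,-0.7],5]
    - [[0,0,0],[0,0,-0.8],5]

```text
time: 8.6
ee_pos: [0.4765, 0.1409, 0.3024]
ee_rot: [[0.694, 0.72, 0.002], [0.72, -0.694, 0.001], [0.002, 0.001, -1.0]]
contact_force: [-0.7, 0.6, 4.7]
grip_width: 0.145
grasp_force: 59.6
```

Request:
jog_arm:
  motion:
    - [[0,0,0],[0,0,-0.1],5]
    - [[0,0,0],[0,0,-0.2],5]
    - [[0,0,0],[0,0,-0.3],5]
    - [[0,0,0],[0,0,-0.4],5]
    - [[0,0,0],[0,0,-0.5],5]
    - [[0,0,0],[0,0,-0.58],5]
    - [[0,0,0],[0,0,-0.64],5]
    - [[0,0,0],[0,0,-0.69],5]
    - [[0,0,0],[0,0,-0.69],5]
    - [[0,0,0],[0,0,-0.69],5]

```text
time: 9.6
ee_pos: [0.4753, 0.1411, 0.3024]
ee_rot: [[0.08, 0.997, -0.001], [0.997, -0.08, -0.001], [-0.001, -0.001, -1.0]]
contact_force: [-7.4, -1.4, 12.6]
grip_width: 0.15
grasp_force: 60.7
```

Run:
```python
from h import *
c=eyes.camera('wrist'); cv2.imwrite('pics/w3.png',c['img'])
print(arm.get_state()['joint_positions'],arm.get_state()['moment'])
```

```text
[ 18.4596133   26.82820925 -52.00408934 116.09370855  27.64004233
  50.11331743 -53.51554479] [-0.11029077  1.50498578 -0.07501157]
```

View pics/w3.png

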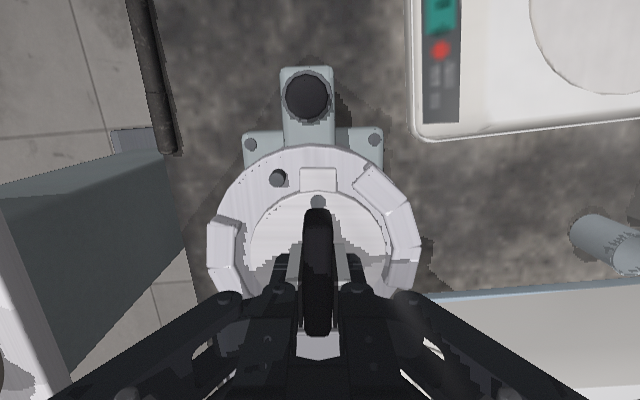

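The cap has turned: its tab at (318,180) now points at the button, clear of both claws. Lifting and carrying it in front of the instrument.

Request:
jog_arm:
  motion:
    - [[0,0,-6],[0,0,0],5]
    - [[0,0,-15],[0,0,0],5]
    - [[0,0,-50],[0,0,0],5]
    - [[0,0,-90],[0,0,0],5]
    - [[0,0,-90],[0,0,0],5]
    - [[-40,-6,-90],[0,0,0],5]
    - [[-80,-12,-90],[0,0,0],5]
    - [[-120,-18,-90],[0,0,0],5]
    - [[-160,-24,-90],[0,0,0],5]
    - [[-200,-28,-90],[0,0,0],5]
    - [[-216,-30,-90],[0,0,0],5]
    - [[-216,-30,-90],[0,0,0],5]
    - [[-216,-30,-50],[0,0,0],5]
    - [[-216,-30,-10],[0,0,0],5]
    - [[-216,-30,30],[0,0,0],5]
    - [[-216,-30,50],[0,0,0],5]
    - [[-216,-30,50],[0,0,0],5]

```text
time: 11.35
ee_pos: [0.4278, -0.0713, 0.249]
ee_rot: [[0.078, 0.997, -0.005], [0.997, -0.078, 0.002], [0.002, -0.005, -1.0]]
contact_force: [0.4, -0.1, -1.0]
grip_width: 0.149
grasp_force: 58.8
```

Run:
```python
from h import *
s=eyes.camera('side'); c=eyes.camera('wrist')
a=s['img'][130:280,270:470]
cv2.imwrite('pics/w4.png',np.hstack([c['img'],cv2.resize(a,(533,400))])[:,::1]); im=cv2.imread('pics/w4.png'); cv2.imwrite('pics/w4.png',cv2.resize(im,(800,273)))
```

```text
(no output)
```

View pics/w4.png

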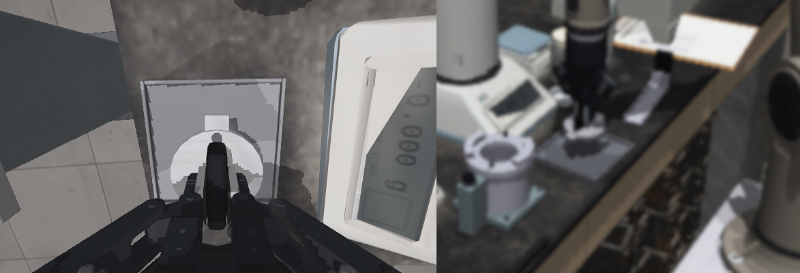

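The cap hangs level over the tray (tab at (216,122), the tray outline round it) and the mill mouth is open. Lowering it.

Request:
jog_arm:
  motion:
    - [[0,0,25],[0,0,0],5]
    - [[0,0,38],[0,0,0],5]
    - [[0,0,43],[0,0,0],5]
    - [[0,0,46],[0,0,0],5]
    - [[0,0,46],[0,0,0],5]
    - [[0,0,46],[0,0,0],5]

```text
time: 12.05
ee_pos: [0.4292, -0.0724, 0.206]
ee_rot: [[0.08, 0.997, 0.002], [0.997, -0.08, -0.0], [-0.0, 0.002, -1.0]]
contact_force: [-0.2, 0.2, -2.1]
grip_width: 0.145
grasp_force: 59.0
```

Request:
jog_arm:
  motion:
    - [[0,0,2],[0,0,0],5]
    - [[0,0,3.5],[0,0,0],5]
    - [[0,0,3.5],[0,0,0],5]

```text
time: 12.35
ee_pos: [0.4287, -0.0725, 0.2016]
ee_rot: [[0.08, 0.997, -0.0], [0.997, -0.08, -0.0], [-0.0, -0.0, -1.0]]
contact_force: [0.2, -1.0, -1.0]
grip_width: 0.148
grasp_force: 59.0
```

Request:
jog_arm:
  motion:
    - [[0,0,1],[0,0,0],5]
    - [[0,0,1],[0,0,0],45]
    - [[0,0,1],[0,0,0],45]
    - [[0,0,1],[0,0,0],45]
    - [[0,0,1],[0,0,0],45]
    - [[0,0,1],[0,0,0],45]
    - [[0,0,-40],[0,0,0],45]
    - [[0,0,-80],[0,0,0],45]
    - [[0,0,-120],[0,0,0],45]
    - [[0,0,-160],[0,0,0],45]
    - [[0,0,-190],[0,0,0],45]
    - [[-50,4,-190],[0,0,0],45]
    - [[-100,8,-190],[0,0,0],45]
    - [[-150,12,-190],[0,0,0],45]
    - [[-200,16,-190],[0,0,0],45]
    - [[-226,18,-190],[0,0,0],45]
    - [[-226,18,-190],[0,0,0],45]

```text
time: 14.05
ee_pos: [0.4275, -0.3039, 0.391]
ee_rot: [[0.087, 0.996, -0.0], [0.996, -0.087, -0.0], [-0.0, -0.0, -1.0]]
contact_force: [-1.2, 0.4, -0.5]
grip_width: 0.531
grasp_force: 0.0
```

Run:
```python
from h import *
c=eyes.camera('wrist'); cv2.imwrite('pics/w5.png',c['img'])
for n in ['trough','cap','tray']:
    for r in outline_of(n,c):
        if r['p']>.3:
            print(n,r['p'],np.round(r['extent'],1).tolist(),cv2.minAreaRect(np.argwhere(r['region'])[:,::-1].astype(np.float32)))
```

```text
trough 0.56 [263.1, 96.5, 329.0, 276.3] ((298.8855285644531, 185.17965698242188), (179.6243438720703, 39.052589416503906), 79.8879623413086)
tray 0.64 [433.6, 129.6, 554.2, 216.4] ((493.5283203125, 170.87521362304688), (119.35350799560547, 76.4417724609375), 22.2490234375)
```

View pics/w5.png

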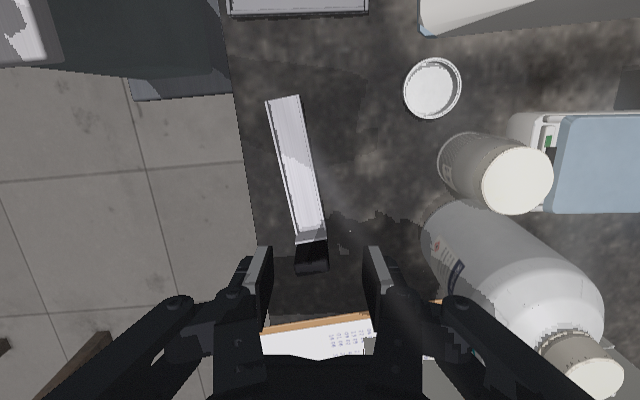

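The trough's spout edge runs (265,101)–(299,95), the back wall is at (312,236), and the handle is at (311,257); it lies within the gripper's line. The jar and dish on the right are clear.

Run:
```python
from h import *
c=eyes.camera('wrist')
sp=(at(c,265,101,.014)+at(c,299,95,.014))/2; bk=(at(c,297,245,.014)+at(c,328,238,.014))/2
bw=(at(c,297,243,.032)+at(c,328,238,.032))/2
hb=at(c,311,272,.078); hf=at(c,312,259,.078)
print(sp,bk,bw,hb,hf)
d=(bw-sp)[:2]; L=np.hypot(*d); ex=-d/L; print(L,ex,np.degrees(np.arctan2(ex[1],ex[0])))
o=sp[:2]-ex*.17; print('origin',o)
im=c['img'].copy(); ey=np.array([-ex[1],ex[0]])
for x,y,z in [(170,19,14),(170,-19,14),(11,19,14),(11,-19,14),(11,19,32),(11,-19,32),(8,18,78),(8,-18,78),(-8,18,78),(-8,-18,78)]:
    p=np.r_[o+ex*x/1e3+ey*y/1e3,z/1e3]; u=proj(c,p); cv2.circle(im,(int(u[0]+.5),int(u[1]+.5)),1,(0,0,255),-1)
cv2.imwrite('pics/w5b.png',cv2.resize(im[80:300,220:370],None,fx=2.6,fy=2.6,interpolation=0))
```

```text
[ 0.39691478 -0.21519265  0.014     ] [ 0.41541726 -0.38360125  0.014     ] [ 0.41653598 -0.37381875  0.032     ] [ 0.41466126 -0.38748869  0.078     ] [ 0.41691658 -0.37267658  0.078     ]
0.15983501132225167 [-0.1227591  0.9924365] 97.0513648095205
origin [ 0.41778382 -0.38390686]
```

View pics/w5b.png

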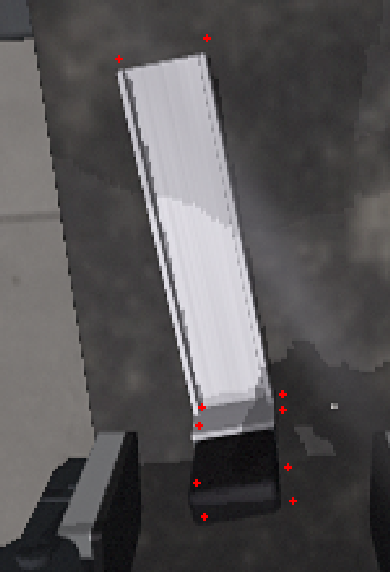

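Run:
```python
from h import *
from scipy.optimize import least_squares
c=eyes.camera('wrist')
M=[(170,19,15),(170,-19,15),(11,19,32),(11,-19,32),(-8,18,78),(-8,-18,78)]
Z=np.array([(119,70),(206,55),(193,438),(273,426),(196,520),(280,509)])/2.6+[220,80]
def f(q):
    ex=np.array([np.cos(q[2]),np.sin(q[2])]); ey=np.array([-ex[1],ex[0]])
    return np.concatenate([proj(c,np.r_[q[:2]+ex*x/1e3+ey*y/1e3,z/1e3])-t for (x,y,z),t in zip(M,Z)])
r=least_squares(f,[.418,-.384,1.694]); print(r.x,np.degrees(r.x[2]),r.fun.round(1))
q=r.x; ex=np.array([np.cos(q[2]),np.sin(q[2])])
for x in (.03,.075,.12,.17): print(x,(q[:2]+ex*x).round(4))
```

```text
[ 0.41385195 -0.38962452  1.67072566] 95.72552904721859 [-0.9 -0.4  0.7 -1.3 -0.8 -1.4  0.6 -2.  -0.7  3.1  1.1  2.1]
0.03 [ 0.4109 -0.3598]
0.075 [ 0.4064 -0.315 ]
0.12 [ 0.4019 -0.2702]
0.17 [ 0.3969 -0.2205]
```

Request:
jog_arm:
  motion:
    - [[50,-4,0],[0,0,-0.06],45]
    - [[100,-8,0],[0,0,-0.12],45]
    - [[150,-12,0],[0,0,-0.19],45]
    - [[200,-15,0],[0,0,-0.19],45]
    - [[250,-18,0],[0,0,-0.19],45]
    - [[300,-21,0],[0,0,-0.19],45]
    - [[350,-24,0],[0,0,-0.19],45]
    - [[400,-26,0],[0,0,-0.19],45]
    - [[450,-28,0],[0,0,-0.19],45]
    - [[500,-30,0],[0,0,-0.19],45]
    - [[550,-32,0],[0,0,-0.19],45]
    - [[600,-34,0],[0,0,-0.19],45]
    - [[650,-35,0],[0,0,-0.19],45]
    - [[673,-36,0],[0,0,-0.19],45]
    - [[673,-36,0],[0,0,-0.19],45]
    - [[673,-36,0],[0,0,-0.19],45]

```text
time: 15.95
ee_pos: [0.4455, 0.3752, 0.3916]
ee_rot: [[-0.112, 0.994, -0.0], [0.994, 0.112, -0.001], [-0.0, -0.0, -1.0]]
contact_force: [0.3, -0.7, 0.7]
grip_width: 0.528
grasp_force: 0.0
```

Run:
```python
from h import *
c=eyes.camera('wrist'); cv2.imwrite('pics/w6.png',c['img']); print(arm.get_state()['joint_positions'].__class__,np.round(arm.get_state()['joint_positions']))
for n in ['cyl0','cap','spanner']:
    for r in outline_of(n,c):
        if r['p']>.2: 
            ys,xs=np.nonzero(r['region']); print(n,round(r['p'],2),np.round(r['extent'],1).tolist(),at(c,xs.mean(),ys.mean(),.013).round(4))
t=eyes.camera('top')
for n in ['trough','cyl0','cap']:
    for r in outline_of(n,t):
        if r['p']>.3: print('top',n,round(r['p'],2),np.round(r['extent'],1).tolist())
```

```text
<class 'numpy.ndarray'> [ -4.  30. -57. 100.  28.  65. -63.]
cyl0 0.92 [349.0, 123.1, 376.1, 147.3] [0.488  0.4221 0.013 ]
cyl0 0.83 [342.5, 187.9, 364.8, 219.6] [0.4892 0.3415 0.013 ]
cyl0 0.8 [286.2, 131.5, 311.0, 155.3] [0.4201 0.4052 0.013 ]
cyl0 0.53 [226.9, 207.8, 243.2, 285.3] [0.3534 0.2775 0.013 ]
cap 0.65 [421.9, 0.0, 511.1, 88.3] [0.5802 0.5226 0.013 ]
cap 0.35 [318.3, 334.7, 340.8, 358.2] [0.4891 0.1388 0.013 ]
spanner 0.9 [237.2, 0.0, 267.1, 177.9] [0.3622 0.452  0.013 ]
spanner 0.71 [276.1, 275.5, 365.3, 359.4] [0.4718 0.1683 0.013 ]
top trough 0.6 [388.3, 215.5, 444.3, 232.4]
top cyl0 0.7 [399.9, 154.7, 424.8, 182.5]
top cap 0.69 [339.5, 208.5, 366.4, 231.8]
top cap 0.68 [171.5, 173.2, 194.4, 190.2]
```

View pics/w6.png

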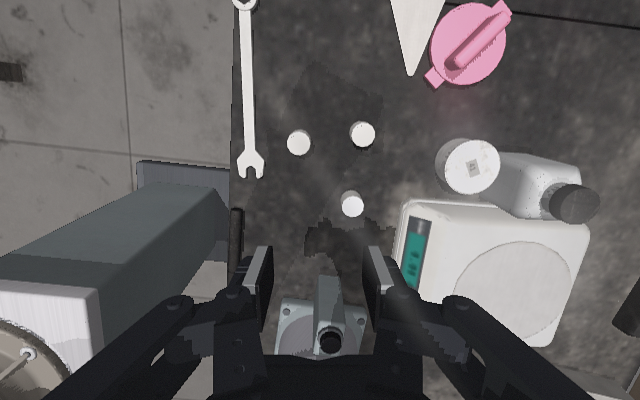

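The three cylinders (362,134), (353,203), (299,142) stand free. The top view confirms the cap in the tray.

Request:
jog_arm:
  motion:
    - [[42,47.5,50],[0,0,0],42]
    - [[42,47.5,100],[0,0,0],42]
    - [[42,47.5,150],[0,0,0],42]
    - [[42,47.5,190],[0,0,0],42]
    - [[42,47.5,205],[0,0,0],42]
    - [[42,47.5,205],[0,0,0],42]
    - [[42,47.5,205],[0,0,0],15]
    - [[42,47.5,205],[0,0,0],15]
    - [[42,47.5,205],[0,0,0],15]
    - [[42,47.5,205],[0,0,0],15]
    - [[42,47.5,205],[0,0,0],15]
    - [[42,47.5,195],[0,0,0],15]
    - [[42,47.5,150],[0,0,0],15]
    - [[42,47.5,100],[0,0,0],15]
    - [[42,47.5,50],[0,0,0],15]
    - [[0,0,0],[0,0,0],15]
    - [[0,0,0],[0,0,0],15]
    - [[0,0,0],[0,0,0],15]

```text
time: 18.15
ee_pos: [0.4447, 0.3739, 0.3953]
ee_rot: [[-0.111, 0.994, 0.004], [0.994, 0.111, 0.0], [-0.0, 0.004, -1.0]]
contact_force: [0.0, 0.5, -0.8]
grip_width: 0.273
grasp_force: 59.1
```

Request:
jog_arm:
  motion:
    - [[-47,-7.7,0],[0,0,0],15]
    - [[-94,-15.4,0],[0,0,0],15]
    - [[-141,-23.1,0],[0,0,0],15]
    - [[-188,-31,0],[0,0,0],15]
    - [[-235,-38.6,0],[0,0,0],15]
    - [[-282,-46.3,0],[0,0,0],15]
    - [[-329,-54,0],[0,0,0],15]
    - [[-376,-61.7,0],[0,0,0],15]
    - [[-423,-69.4,0],[0,0,0],15]
    - [[-470,-77,0],[0,0,0],15]
    - [[-517,-85,0],[0,0,0],15]
    - [[-564,-92.5,0],[0,0,0],15]
    - [[-611,-100,0],[0,0,0],15]
    - [[-658,-108,0],[0,0,0],15]
    - [[-690,-113,0],[0,0,0],15]
    - [[-701,-115,0],[0,0,0],15]
    - [[-701,-115,100],[0,0,0],15]
    - [[-701,-115,100],[0,0,0],15]
    - [[-701,-115,100],[0,0,0],15]

```text
time: 20.05
ee_pos: [0.4068, -0.3331, 0.2863]
ee_rot: [[-0.111, 0.994, -0.009], [0.994, 0.111, 0.008], [0.009, -0.008, -1.0]]
contact_force: [-1.8, 0.8, -1.5]
grip_width: 0.269
grasp_force: 59.1
```

```bash
cat >> h.py <<'E'
def trough_rect(c):
    for r in outline_of('trough',c)[:1]:
        print('trough',round(r['p'],2),np.round(r['extent'],1).tolist())
def draw(c,q,name,cyl=(),roi=None,k=1):
    im=c['img'].copy(); th=np.radians(q[2]); ex=np.array([np.cos(th),np.sin(th)]); ey=np.array([-ex[1],ex[0]])
    for x,y,z in [(170,19,15),(170,-19,15),(11,19,32),(11,-19,32),(-8,18,78),(-8,-18,78),(8,18,78),(8,-18,78)]:
        u=proj(c,np.r_[q[:2]+ex*x/1e3+ey*y/1e3,z/1e3]).round().astype(int); cv2.circle(im,tuple(map(int,u)),1,(0,0,255),-1)
    if roi: im=im[roi[1]:roi[3],roi[0]:roi[2]]
    cv2.imwrite(name,cv2.resize(im,None,fx=k,fy=k,interpolation=0))
E
python3 - <<'E'
from h import *
c=eyes.camera('wrist'); trough_rect(c); draw(c,(.4139,-.3896,95.7),'pics/w7.png'); print(arm.get_state()['ee_pos'])
E
```

```text
trough 0.64 [292.2, 54.7, 350.2, 318.2]
[ 0.40980174 -0.3339517   0.29216475]
```

View pics/w7.png

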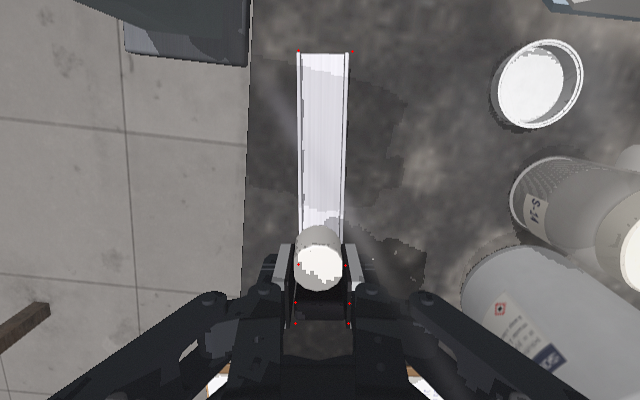

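Trough unmoved (edges at u=297–349), cylinder centred over the channel at (319,262).

Request:
jog_arm:
  motion:
    - [[0,-1.5,40],[0,0,0],15]
    - [[0,-1.5,75],[0,0,0],15]
    - [[0,-1.5,90],[0,0,0],15]
    - [[0,-1.5,97],[0,0,0],15]
    - [[0,-1.5,101],[0,0,0],15]
    - [[0,-1.5,101],[0,0,0],15]
    - [[0,-1.5,101],[0,0,0],15]

```text
time: 20.85
ee_pos: [0.4083, -0.3353, 0.192]
ee_rot: [[-0.11, 0.994, 0.002], [0.994, 0.11, -0.001], [-0.002, 0.002, -1.0]]
contact_force: [0.1, 0.1, 0.8]
grip_width: 0.272
grasp_force: 59.1
```

Request:
jog_arm:
  motion:
    - [[0,0,0.5],[0,0,0],36]
    - [[0,0,0.5],[0,0,0],36]
    - [[0,0,0.5],[0,0,0],36]
    - [[0,0,0],[0,0,0],36]
    - [[0,0,-15],[0,0,0],36]
    - [[0,0,-60],[0,0,0],42]
    - [[0,0,-110],[0,0,0],42]
    - [[0,0,-160],[0,0,0],42]
    - [[0,0,-200],[0,0,0],42]
    - [[0,0,-200],[0,0,0],42]
    - [[0,0,-200],[0,0,0],42]

```text
time: 21.95
ee_pos: [0.4078, -0.3348, 0.3923]
ee_rot: [[-0.11, 0.994, 0.001], [0.994, 0.11, -0.002], [-0.002, 0.001, -1.0]]
contact_force: [-0.7, -0.0, -0.3]
grip_width: 0.487
grasp_force: 0.0
```

Run:
```python
from h import *
c=eyes.camera('wrist'); trough_rect(c); print(arm.get_state()['ee_pos'])
for n in ['cyl0']:
    for r in outline_of(n,c):
        if r['p']>.2:
            ys,xs=np.nonzero(r['region']); print(n,round(r['p'],2),np.round(r['extent'],1).tolist(),at(c,xs.mean(),ys.mean(),.016).round(4))
cv2.imwrite('pics/w8.png',c['img'])
t=eyes.camera('top')
for r in outline_of('cyl0',t):
    if r['p']>.25: e=r['extent']; print(round(r['p'],2),np.round(e,1).tolist(),at(t,(e[0]+e[2])/2,(e[1]+e[3])/2,.016).round(3))
```

```text
trough 0.7 [298.0, 64.3, 335.1, 244.4]
[ 0.40709737 -0.33473739  0.39004687]
cyl0 0.86 [307.0, 161.1, 331.3, 184.0] [ 0.4083 -0.3355  0.016 ]
0.49 [212.5, 220.0, 219.7, 228.5] [0.421 0.403 0.016]
0.42 [419.1, 220.7, 429.3, 226.0] [ 0.404 -0.343  0.016]
```

Request:
jog_arm:
  motion:
    - [[47,8,0],[0,0,0],42]
    - [[94,16,0],[0,0,0],42]
    - [[141,24,0],[0,0,0],42]
    - [[188,32,0],[0,0,0],42]
    - [[235,40,0],[0,0,0],42]
    - [[282,48,0],[0,0,0],42]
    - [[329,56,0],[0,0,0],42]
    - [[376,64,0],[0,0,0],42]
    - [[423,72,0],[0,0,0],42]
    - [[470,80,0],[0,0,0],42]
    - [[517,88,0],[0,0,0],42]
    - [[564,96,0],[0,0,0],42]
    - [[611,104,0],[0,0,0],42]
    - [[645,109,0],[0,0,0],42]
    - [[657,111,0],[0,0,0],42]
    - [[657,111,0],[0,0,0],42]
    - [[657,111,0],[0,0,0],42]

```text
time: 23.9
ee_pos: [0.4461, 0.329, 0.3899]
ee_rot: [[-0.109, 0.994, -0.001], [0.994, 0.109, -0.002], [-0.002, -0.001, -1.0]]
contact_force: [-0.3, -0.7, 0.2]
grip_width: 0.489
grasp_force: 0.0
```

```bash
cat >> h.py <<'E'
def cyls(c,z=.013,pm=.4):
    for r in outline_of('cyl0',c):
        if r['p']>pm:
            ys,xs=np.nonzero(r['region']); print('cyl',round(r['p'],2),np.round(r['extent'],1).tolist(),at(c,xs.mean(),ys.mean(),z).round(4))
def go(p):
    s=arm.get_state(); print('pos',np.round(s['ee_pos'],4),'delta mm',np.round(np.array(s['ee_rot']).T@(np.asarray(p)-s['ee_pos'])*1e3,1))
E
python3 - <<'E'
from h import *
c=eyes.camera('wrist'); cyls(c); go([.4892,.3415,.1866])
E
```

```text
cyl 0.89 [290.0, 85.6, 314.9, 115.1] [0.42   0.4054 0.013 ]
cyl 0.75 [344.8, 153.1, 371.6, 180.3] [0.4887 0.3416 0.013 ]
pos [0.4465 0.3283 0.3902] delta mm [  8.9  44.  203.6]
```

Request:
jog_arm:
  motion:
    - [[9,44,50],[0,0,0],40]
    - [[9,44,100],[0,0,0],40]
    - [[9,44,150],[0,0,0],40]
    - [[9,44,190],[0,0,0],40]
    - [[9,44,203.5],[0,0,0],40]
    - [[9,44,203.5],[0,0,0],40]
    - [[9,44,203.5],[0,0,0],15]
    - [[9,44,203.5],[0,0,0],15]
    - [[9,44,203.5],[0,0,0],15]
    - [[9,44,203.5],[0,0,0],15]
    - [[9,44,203.5],[0,0,0],15]
    - [[9,44,195],[0,0,0],15]
    - [[9,44,150],[0,0,0],15]
    - [[9,44,100],[0,0,0],15]
    - [[9,44,50],[0,0,0],15]
    - [[0,0,0],[0,0,0],15]
    - [[0,0,0],[0,0,0],15]
    - [[0,0,0],[0,0,0],15]

```text
time: 25.8
ee_pos: [0.4443, 0.331, 0.394]
ee_rot: [[-0.112, 0.994, 0.005], [0.994, 0.112, 0.001], [0.001, 0.005, -1.0]]
contact_force: [0.4, 0.1, -1.3]
grip_width: 0.265
grasp_force: 59.1
```

Run:
```python
from h import *
go([.4042,-.2951,.29])
```

```text
pos [0.4443 0.331  0.394 ] delta mm [-617.8 -110.3  102.9]
```

Request:
jog_arm:
  motion:
    - [[-47,-8.5,0],[0,0,0],15]
    - [[-94,-17,0],[0,0,0],15]
    - [[-141,-25.5,0],[0,0,0],15]
    - [[-188,-34,0],[0,0,0],15]
    - [[-235,-42.5,0],[0,0,0],15]
    - [[-282,-51,0],[0,0,0],15]
    - [[-329,-59.5,0],[0,0,0],15]
    - [[-376,-68,0],[0,0,0],15]
    - [[-423,-76.5,0],[0,0,0],15]
    - [[-470,-85,0],[0,0,0],15]
    - [[-517,-93.5,0],[0,0,0],15]
    - [[-564,-102,0],[0,0,0],15]
    - [[-605,-109,0],[0,0,0],15]
    - [[-616,-111,0],[0,0,0],15]
    - [[-616,-111,50],[0,0,0],15]
    - [[-616,-111,90],[0,0,0],15]
    - [[-616,-111,98],[0,0,0],15]
    - [[-616,-111,98],[0,0,0],15]
    - [[-616,-111,98],[0,0,0],15]

```text
time: 27.7
ee_pos: [0.4043, -0.2941, 0.2942]
ee_rot: [[-0.111, 0.994, 0.002], [0.994, 0.111, -0.001], [-0.001, 0.002, -1.0]]
contact_force: [0.4, 0.0, -0.0]
grip_width: 0.267
grasp_force: 59.1
```

Run:
```python
from h import *
c=eyes.camera('wrist'); trough_rect(c); cyls(c,.016); go([.4037,-.2955,.192])
```

```text
trough 0.89 [289.3, 104.9, 337.2, 350.5]
cyl 0.8 [296.0, 228.2, 342.1, 297.8] [ 0.4109 -0.3545  0.016 ]
cyl 0.47 [304.0, 225.6, 327.5, 233.7] [ 0.4055 -0.3211  0.016 ]
pos [ 0.404  -0.2944  0.2945] delta mm [ -0.8  -0.6 102.5]
```

Run:
```python
from h import *
c=eyes.camera('wrist'); draw(c,(.4139,-.3896,95.7),'pics/w9.png',roi=(200,80,440,330),k=2)
r=outline_of('trough',c)[0]['region']
for row in (112,140,170,200): xs=np.nonzero(r[row])[0]; print(row,xs.min() if len(xs) else None,xs.max() if len(xs) else None)
```

```text
112 292 340
140 292 339
170 293 337
200 294 338
```

View pics/w9.png

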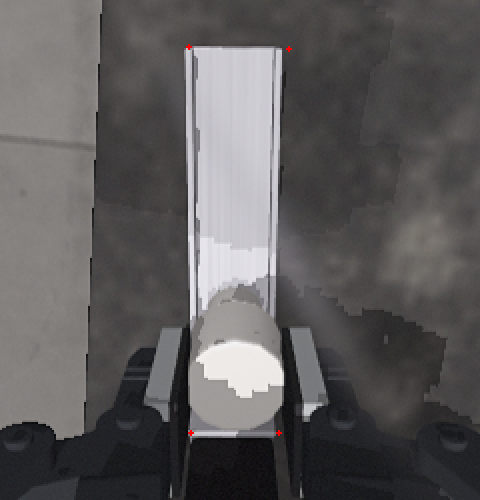

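Trough in place (walls at u≈292–338); the cylinder is about 2 mm right of centre, so I correct this and lower.

Request:
jog_arm:
  motion:
    - [[0,-1.8,40],[0,0,0],15]
    - [[0,-1.8,75],[0,0,0],15]
    - [[0,-1.8,91],[0,0,0],15]
    - [[0,-1.8,98],[0,0,0],15]
    - [[0,-1.8,102.5],[0,0,0],15]
    - [[0,-1.8,102.5],[0,0,0],15]
    - [[0,-1.8,102.5],[0,0,0],15]

```text
time: 28.65
ee_pos: [0.4016, -0.2941, 0.1925]
ee_rot: [[-0.11, 0.994, -0.001], [0.994, 0.11, -0.002], [-0.002, -0.001, -1.0]]
contact_force: [-6.7, 4.3, 17.7]
grip_width: 0.268
grasp_force: 61.0
```

Request:
jog_arm:
  motion:
    - [[0,0,-3],[0,0,0],15]
    - [[0,0,-3],[0,0,0],15]
    - [[0,0,-3],[0,0,0],15]

```text
time: 28.95
ee_pos: [0.4018, -0.2948, 0.1938]
ee_rot: [[-0.109, 0.994, 0.001], [0.994, 0.109, -0.001], [-0.001, 0.001, -1.0]]
contact_force: [0.1, -0.4, -0.7]
grip_width: 0.269
grasp_force: 59.1
```

Run:
```python
from h import *
c=eyes.camera('wrist'); cv2.imwrite('pics/w10.png',cv2.resize(c['img'][100:360,200:440],None,fx=2.2,fy=2.2))
```

```text
(no output)
```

View pics/w10.png

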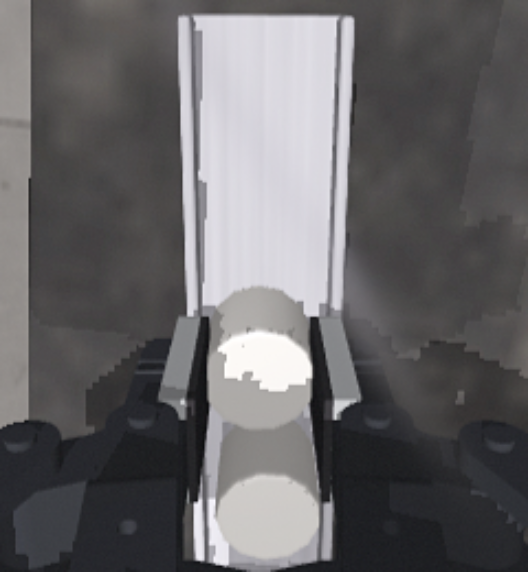

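The cylinder sits between the walls with its foot about 1–2 mm above the floor. Releasing it here.

Request:
jog_arm:
  motion:
    - [[0,1,0.5],[0,0,0],15]
    - [[0,1,1],[0,0,0],36]
    - [[0,1,1],[0,0,0],36]
    - [[0,1,1],[0,0,0],36]
    - [[0,1,0],[0,0,0],36]
    - [[0,1,-15],[0,0,0],36]
    - [[0,1,-60],[0,0,0],42]
    - [[0,1,-110],[0,0,0],42]
    - [[0,1,-160],[0,0,0],42]
    - [[0,1,-197],[0,0,0],42]
    - [[0,1,-197],[0,0,0],42]
    - [[0,1,-197],[0,0,0],42]

```text
time: 30.2
ee_pos: [0.4023, -0.2942, 0.3915]
ee_rot: [[-0.11, 0.994, 0.001], [0.994, 0.11, -0.002], [-0.002, 0.001, -1.0]]
contact_force: [0.1, -1.3, -0.3]
grip_width: 0.493
grasp_force: 0.0
```

Run:
```python
from h import *
c=eyes.camera('wrist'); trough_rect(c); cyls(c,.016); go([.42,.345,.39])
```

```text
trough 0.64 [295.9, 104.1, 334.0, 277.4]
cyl 0.71 [436.9, 95.6, 493.9, 151.9] [ 0.5516 -0.2247  0.016 ]
cyl 0.69 [308.8, 193.9, 331.5, 217.3] [ 0.4077 -0.3353  0.016 ]
cyl 0.64 [306.8, 160.8, 328.3, 191.8] [ 0.4019 -0.2981  0.016 ]
pos [ 0.4017 -0.2941  0.3891] delta mm [633.2  88.4  -0. ]
```

Request:
jog_arm:
  motion:
    - [[47,10,0],[0,0,0],42]
    - [[94,20,0],[0,0,0],42]
    - [[141,30,0],[0,0,0],42]
    - [[188,40,0],[0,0,0],42]
    - [[235,48,0],[0,0,0],42]
    - [[282,56,0],[0,0,0],42]
    - [[329,64,0],[0,0,0],42]
    - [[376,72,0],[0,0,0],42]
    - [[423,80,0],[0,0,0],42]
    - [[470,87,0],[0,0,0],42]
    - [[517,94,0],[0,0,0],42]
    - [[564,100,0],[0,0,0],42]
    - [[605,105,0],[0,0,0],42]
    - [[631,108,0],[0,0,0],42]
    - [[631,108,0],[0,0,0],42]
    - [[631,108,0],[0,0,0],42]

```text
time: 31.95
ee_pos: [0.44, 0.3448, 0.3888]
ee_rot: [[-0.112, 0.994, -0.003], [0.994, 0.112, -0.001], [-0.001, -0.003, -1.0]]
contact_force: [-0.8, -0.4, -0.6]
grip_width: 0.492
grasp_force: 0.0
```

Run:
```python
from h import *
c=eyes.camera('wrist'); cyls(c); go([.4201,.4054,.1866])
```

```text
cyl 0.63 [295.2, 102.6, 321.3, 129.4] [0.4201 0.4056 0.013 ]
pos [0.4408 0.3434 0.3892] delta mm [ 64.2 -13.5 202.5]
```

Request:
jog_arm:
  motion:
    - [[40,-8,30],[0,0,0],40]
    - [[64,-13.5,75],[0,0,0],40]
    - [[64,-13.5,120],[0,0,0],40]
    - [[64,-13.5,165],[0,0,0],40]
    - [[64,-13.5,192],[0,0,0],40]
    - [[64,-13.5,202.5],[0,0,0],40]
    - [[64,-13.5,202.5],[0,0,0],40]
    - [[64,-13.5,202.5],[0,0,0],15]
    - [[64,-13.5,202.5],[0,0,0],15]
    - [[64,-13.5,202.5],[0,0,0],15]
    - [[64,-13.5,202.5],[0,0,0],15]
    - [[64,-13.5,202.5],[0,0,0],15]
    - [[64,-13.5,195],[0,0,0],15]
    - [[64,-13.5,150],[0,0,0],15]
    - [[64,-13.5,100],[0,0,0],15]
    - [[64,-13.5,50],[0,0,0],15]
    - [[0,0,0],[0,0,0],15]
    - [[0,0,0],[0,0,0],15]
    - [[0,0,0],[0,0,0],15]

```text
time: 33.95
ee_pos: [0.4427, 0.3421, 0.3932]
ee_rot: [[-0.104, 0.995, 0.005], [0.995, 0.104, -0.0], [-0.001, 0.005, -1.0]]
contact_force: [0.5, -0.8, -0.8]
grip_width: 0.273
grasp_force: 59.0
```

Run:
```python
from h import *
go([.399,-.2553,.292])
```

```text
pos [0.4427 0.3421 0.3932] delta mm [-589.6 -106.2  101. ]
```

Request:
jog_arm:
  motion:
    - [[-47,-6,0],[0,0,0],15]
    - [[-94,-13,0],[0,0,0],15]
    - [[-141,-20,0],[0,0,0],15]
    - [[-188,-28,0],[0,0,0],15]
    - [[-235,-36,0],[0,0,0],15]
    - [[-282,-44,0],[0,0,0],15]
    - [[-329,-53,0],[0,0,0],15]
    - [[-376,-62,0],[0,0,0],15]
    - [[-423,-72,0],[0,0,0],15]
    - [[-470,-82,0],[0,0,0],15]
    - [[-517,-92,0],[0,0,0],15]
    - [[-560,-101,0],[0,0,0],15]
    - [[-585,-107,0],[0,0,0],15]
    - [[-591,-108,0],[0,0,0],15]
    - [[-591,-108,50],[0,0,0],15]
    - [[-591,-108,90],[0,0,0],15]
    - [[-591,-108,97],[0,0,0],15]
    - [[-591,-108,97],[0,0,0],15]
    - [[-591,-108,97],[0,0,0],15]

```text
time: 35.85
ee_pos: [0.3992, -0.254, 0.2949]
ee_rot: [[-0.111, 0.994, 0.002], [0.994, 0.111, -0.001], [-0.001, 0.002, -1.0]]
contact_force: [0.1, -0.7, -0.2]
grip_width: 0.269
grasp_force: 59.1
```

Run:
```python
from h import *
c=eyes.camera('wrist'); trough_rect(c); cyls(c,.016); go([.3988,-.2560,.194])
r=outline_of('trough',c)[0]['region']
for row in range(160,240,15): xs=np.nonzero(r[row])[0]; print(row,xs.min() if len(xs) else None,xs.max() if len(xs) else None)
```

```text
trough 0.67 [291.6, 154.6, 339.1, 360.6]
cyl 0.97 [294.6, 229.6, 341.9, 294.7] [ 0.4058 -0.3125  0.016 ]
cyl 0.76 [303.6, 292.5, 333.3, 302.6] [ 0.4094 -0.349   0.016 ]
pos [ 0.3988 -0.2546  0.2949] delta mm [ -1.2  -0.4 100.9]
160 294 338
175 294 339
190 294 338
205 296 338
220 295 338
235 295 299
```

Request:
jog_arm:
  motion:
    - [[0,-1,40],[0,0,0],15]
    - [[0,-1,75],[0,0,0],15]
    - [[0,-1,90],[0,0,0],15]
    - [[0,-1,96],[0,0,0],15]
    - [[0,-1,100],[0,0,0],15]
    - [[0,-1,100],[0,0,0],15]
    - [[0,-1,100],[0,0,0],15]

```text
time: 36.75
ee_pos: [0.3975, -0.2549, 0.1941]
ee_rot: [[-0.11, 0.994, 0.001], [0.994, 0.11, -0.001], [-0.001, 0.001, -1.0]]
contact_force: [-1.3, 0.1, -0.8]
grip_width: 0.271
grasp_force: 59.1
```

Request:
jog_arm:
  motion:
    - [[0,0.3,0.5],[0,0,0],15]
    - [[0,0.3,1],[0,0,0],36]
    - [[0,0.3,1],[0,0,0],36]
    - [[0,0.3,1],[0,0,0],36]
    - [[0,0.3,0],[0,0,0],36]
    - [[0,0.3,-15],[0,0,0],36]
    - [[0,0.3,-60],[0,0,0],36]
    - [[0,0.3,-110],[0,0,0],36]
    - [[0,0.3,-160],[0,0,0],36]
    - [[0,0,-195],[0,0,0],36]
    - [[-40,0,-195],[0,0,0],36]
    - [[-80,0,-195],[0,0,0],36]
    - [[-80,0,-195],[0,0,0],36]
    - [[-80,0,-195],[0,0,0],36]

```text
time: 38.15
ee_pos: [0.4055, -0.3348, 0.3879]
ee_rot: [[-0.108, 0.994, -0.0], [0.994, 0.108, 0.001], [0.001, -0.0, -1.0]]
contact_force: [-0.7, 1.5, 0.2]
grip_width: 0.422
grasp_force: 0.0
```

Run:
```python
from h import *
c=eyes.camera('wrist'); trough_rect(c); cyls(c,.016); draw(c,(.4134,-.3896,95.7),'pics/w11.png',roi=(180,60,460,300),k=2.5)
t=eyes.camera('top'); cyls(t,.016,.2); go([.414,-.3896,.22])
```

```text
trough 0.57 [298.1, 64.3, 336.7, 247.3]
cyl 0.93 [308.6, 162.3, 333.1, 186.5] [ 0.4078 -0.3356  0.016 ]
cyl 0.93 [303.6, 86.8, 329.6, 116.2] [ 0.397  -0.2564  0.016 ]
cyl 0.83 [308.1, 124.7, 331.1, 154.0] [ 0.4022 -0.2975  0.016 ]
cyl 0.44 [421.1, 220.3, 431.7, 227.3] [ 0.4052 -0.3349  0.016 ]
pos [ 0.4059 -0.333   0.3882] delta mm [-57.1   1.7 168.2]
```

View pics/w11.png

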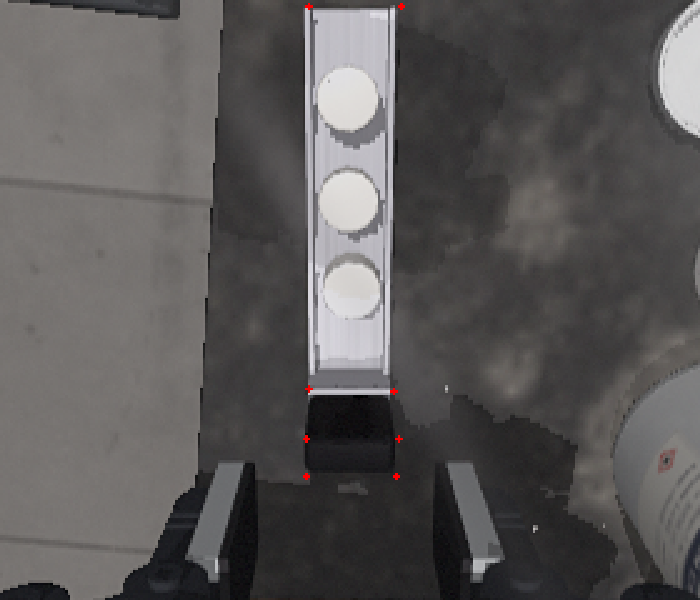

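All three cylinders stand in the channel (zoomed crop (348,98), (348,200), (351,290)) and my trough model's corners fit. Next, grasp the handle across its 16 mm thickness.

Request:
jog_arm:
  motion:
    - [[-20,0,0],[0,0,0.14],45]
    - [[-40,1,0],[0,0,0.28],45]
    - [[-57,1,0],[0,0,0.42],45]
    - [[-57,1,0],[0,0,0.56],45]
    - [[-57,1,0],[0,0,0.7],45]
    - [[-57,1,0],[0,0,0.84],45]
    - [[-57,1,0],[0,0,0.98],45]
    - [[-57,1,0],[0,0,1.12],45]
    - [[-57,1,0],[0,0,1.26],45]
    - [[-57,1,0],[0,0,1.4],45]
    - [[-57,1,0],[0,0,1.5],45]
    - [[-57,1,0],[0,0,1.57],45]
    - [[-57,1,60],[0,0,1.57],45]
    - [[-57,1,60],[0,0,1.57],45]
    - [[-57,1,60],[0,0,1.57],45]

```text
time: 39.9
ee_pos: [0.4125, -0.3898, 0.3266]
ee_rot: [[0.994, 0.112, -0.003], [0.112, -0.994, 0.003], [-0.003, -0.004, -1.0]]
contact_force: [0.6, 0.7, 0.3]
grip_width: 0.525
grasp_force: 0.0
```

Run:
```python
from h import *
c=eyes.camera('wrist'); trough_rect(c); draw(c,(.4134,-.3896,96.2),'pics/w12.png'); go([.4137,-.3896,.217]); print(np.round(arm.get_state()['joint_positions']))
```

```text
trough 0.91 [136.0, 163.9, 328.6, 227.6]
pos [ 0.4136 -0.3906  0.3293] delta mm [ 1.000e-01 -1.000e+00  1.123e+02]
[ 63.  26. -34. 106.  18.  53. -62.]
```

View pics/w12.png

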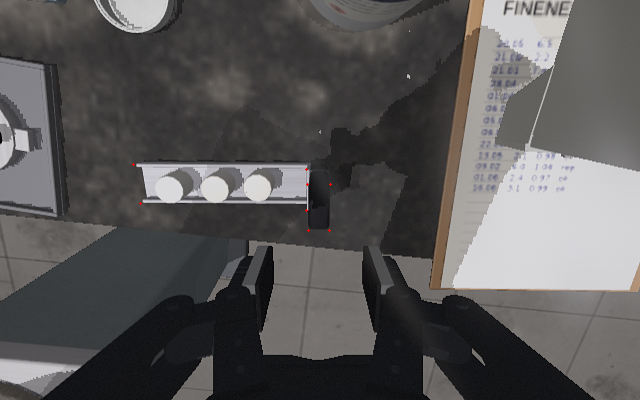

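The handle at (319,205) is centred between the pads; the cylinders stand at (172,187), (216,187), (260,185).

Request:
jog_arm:
  motion:
    - [[0,0,45],[0,0,0],45]
    - [[0,0,80],[0,0,0],45]
    - [[0,0,105],[0,0,0],45]
    - [[0,0,112],[0,0,0],45]
    - [[0,0,112],[0,0,0],45]
    - [[0,0,112],[0,0,0],30]
    - [[0,0,112],[0,0,0],22]
    - [[0,0,112],[0,0,0],18]
    - [[0,0,112],[0,0,0],15]
    - [[0,0,112],[0,0,0],10]
    - [[0,0,112],[0,0,0],5]
    - [[0,0,112],[0,0,0],5]
    - [[0,0,112],[0,0,0],5]

```text
time: 41.3
ee_pos: [0.4136, -0.3906, 0.2176]
ee_rot: [[0.994, 0.111, 0.001], [0.111, -0.994, -0.001], [0.001, 0.001, -1.0]]
contact_force: [-1.4, 1.9, 6.2]
grip_width: 0.18
grasp_force: 59.1
```

Handle gripped. Lifting gently.

Request:
jog_arm:
  motion:
    - [[0,0,-5],[0,0,0],5]
    - [[0,0,-14],[0,0,0],5]
    - [[0,0,-26],[0,0,0],5]
    - [[0,0,-42],[0,0,0],5]
    - [[0,0,-60],[0,0,0],5]
    - [[0,0,-80],[0,0,0],5]
    - [[0,0,-100],[0,0,0],5]
    - [[0,0,-120],[0,0,0],5]
    - [[0,0,-140],[0,0,0],5]
    - [[0,0,-160],[0,0,0],5]
    - [[0,0,-180],[0,0,0],5]
    - [[0,0,-198],[0,0,0],5]
    - [[0,0,-214],[0,0,0],5]
    - [[0,0,-228],[0,0,0],5]
    - [[0,0,-238],[0,0,0],5]
    - [[0,0,-245],[0,0,0],5]
    - [[0,0,-249],[0,0,0],5]
    - [[0,0,-250],[0,0,0],5]
    - [[0,0,-250],[0,0,0],5]

```text
time: 43.2
ee_pos: [0.413, -0.3907, 0.4658]
ee_rot: [[0.994, 0.111, -0.001], [0.111, -0.994, 0.001], [-0.0, -0.001, -1.0]]
contact_force: [-0.5, -1.6, -4.4]
grip_width: 0.176
grasp_force: 58.6
```

```bash
cat >> h.py <<'E'
from scipy.spatial.transform import Rotation as Ro
Rz=lambda d:Ro.from_euler('z',d,degrees=True).as_matrix(); Ry=lambda d:Ro.from_euler('y',d,degrees=True).as_matrix()
# grasp: tool pose in trough frame (trough yaw 96.4 when tool yaw 6.4)
RT=np.array([[0,-1,0],[-1,0,0],[0,0,-1.]]); PT=np.array([0,0,.2176])
M=np.array([.4757,.1405])
def tool_for(S,psi,a):
    R=Rz(psi)@Ry(a); o=np.asarray(S)-R@[.170,0,.003]; return o+R@PT,R@RT
def row(pose,ref):
    p,R=pose; rp,rR=ref; return np.round(rR.T@(p-rp)*1e3,1).tolist(),np.round(Ro.from_matrix(rR.T@R).as_rotvec(),3).tolist()
def spout(off,psi,z):
    d=np.array([np.cos(np.radians(psi)),np.sin(np.radians(psi))]); return np.r_[M-off*d,z]
def ref():
    s=arm.get_state(); return np.array(s['ee_pos']),np.array(s['ee_rot'])
E
python3 - <<'E'
from h import *
c=eyes.camera('wrist'); cyls(c,.27); r=ref(); print(r, arm.get_state()['moment'],arm.get_state()['contact_force'],np.round(arm.get_state()['joint_positions']))
R=r[1]@RT.T; print('trough R\n',R.round(3))
for y in (96.4,85,70): print(y,tool_for(spout(.025,70,.25),70,0)[0])
print(row(tool_for(spout(.025,70,.265),70,0),r))
cv2.imwrite('pics/w13.png',c['img'])
E
```

```text
cyl 0.9 [133.9, 210.7, 190.1, 267.1] [ 0.4036 -0.3009  0.27  ]
cyl 0.62 [56.1, 214.0, 128.0, 270.3] [ 0.3988 -0.2617  0.27  ]
(array([ 0.41292457, -0.39070351,  0.4655492 ]), array([[ 9.93863643e-01,  1.10609427e-01, -7.84004842e-04],
       [ 1.10610074e-01, -9.93863528e-01,  8.36193336e-04],
       [-6.86702952e-04, -9.17780988e-04, -9.99999343e-01]])) [-0.2189296  -0.07613247  0.04260305] [ 0.72434238  0.34459858 -3.81323155] [ 66.  18. -36.  98.  11.  68. -57.]
trough R
 [[-0.111 -0.994  0.001]
 [ 0.994 -0.111 -0.001]
 [ 0.001  0.001  1.   ]]
96.4 [ 0.40900607 -0.04274006  0.4646    ]
85 [ 0.40900607 -0.04274006  0.4646    ]
70 [ 0.40900607 -0.04274006  0.4646    ]
([34.6, -346.3, -13.8], [-0.001, 0.001, 0.46])
```

Request:
jog_arm:
  motion:
    - [[1,-5,0],[0,0,0.006],5]
    - [[2,-15,0],[0,0,0.02],5]
    - [[3,-31,0],[0,0,0.041],5]
    - [[5,-53,0],[0,0,0.07],5]
    - [[8,-77,0],[0,0,0.102],5]
    - [[10,-101,0],[0,0,0.134],5]
    - [[12,-125,0],[0,0,0.166],5]
    - [[15,-149,0],[0,0,0.198],5]
    - [[17,-173,0],[0,0,0.23],5]
    - [[20,-197,0],[0,0,0.262],5]
    - [[22,-221,0],[0,0,0.294],5]
    - [[25,-245,0],[0,0,0.326],5]
    - [[27,-269,0],[0,0,0.358],5]
    - [[29,-293,0],[0,0,0.39],5]
    - [[31,-313,0],[0,0,0.416],5]
    - [[33,-327,0],[0,0,0.435],5]
    - [[34,-337,0],[0,0,0.448],5]
    - [[34,-343,0],[0,0,0.456],5]
    - [[34.6,-346,0],[0,0,0.46],5]
    - [[34.6,-346,0],[0,0,0.46],5]

```text
time: 45.3
ee_pos: [0.409, -0.0427, 0.4662]
ee_rot: [[0.94, -0.342, -0.0], [-0.342, -0.94, -0.0], [0.0, 0.0, -1.0]]
contact_force: [0.2, 0.2, -3.6]
grip_width: 0.181
grasp_force: 58.7
```

Run:
```python
from h import *
c=eyes.camera('wrist'); cyls(c,.27); r=ref(); print(r[0], np.round(arm.get_state()['joint_positions']))
print((r[1]@RT.T).round(3))
for z,a in [(.20,0),(.18,0),(.16,5),(.14,10),(.14,15),(.14,20),(.14,25),(.14,30)]: 
    p=tool_for(spout(.025,70,z),70,a); print(z,a,row(p,r),p[0].round(3))
```

```text
cyl 0.74 [58.5, 214.8, 128.2, 271.5] [0.4535 0.0792 0.27  ]
cyl 0.74 [135.2, 213.2, 191.0, 265.4] [0.4403 0.0417 0.27  ]
cyl 0.57 [195.5, 210.6, 252.7, 263.1] [0.429  0.0065 0.27  ]
[ 0.40911311 -0.04341411  0.46614975] [  48.    1.  -50.  115.    1.   64. -112.]
[[ 0.343 -0.939  0.   ]
 [ 0.939  0.343  0.   ]
 [-0.     0.     1.   ]]
0.2 0 ([-0.3, -0.6, 51.5], [0.0, 0.0, -0.001]) [ 0.409 -0.043  0.415]
0.18 0 ([-0.3, -0.6, 71.5], [0.0, 0.0, -0.001]) [ 0.409 -0.043  0.395]
0.16 5 ([-0.3, -20.0, 77.5], [-0.087, 0.0, -0.001]) [ 0.416 -0.025  0.389]
0.14 10 ([-0.4, -40.5, 85.3], [-0.174, 0.0, -0.001]) [ 0.423 -0.005  0.381]
0.14 15 ([-0.4, -62.0, 74.8], [-0.262, 0.0, -0.001]) [0.43  0.015 0.391]
0.14 20 ([-0.4, -84.3, 66.3], [-0.349, 0.0, -0.001]) [0.438 0.036 0.4  ]
0.14 25 ([-0.4, -107.2, 59.8], [-0.436, 0.0, -0.001]) [0.445 0.057 0.406]
0.14 30 ([-0.4, -130.7, 55.3], [-0.523, 0.0, -0.001]) [0.453 0.079 0.411]
```

Request:
jog_arm:
  motion:
    - [[0,0,5],[0,0,0],5]
    - [[0,0,15],[0,0,0],5]
    - [[0,0,28],[0,0,0],5]
    - [[0,0,42],[0,0,0],5]
    - [[0,0,55],[0,0,0],5]
    - [[0,-1,65],[0,0,0],5]
    - [[0,-1,71],[0,0,0],5]
    - [[0,-4,73],[-0.017,0,0],5]
    - [[0,-9,75],[-0.04,0,0],5]
    - [[0,-15,76.5],[-0.065,0,0],5]
    - [[0,-20,77.5],[-0.087,0,0],5]
    - [[0,-26,80],[-0.113,0,0],5]
    - [[0,-32,82.5],[-0.139,0,0],5]
    - [[0,-37,84],[-0.16,0,0],5]
    - [[0,-40,85.3],[-0.174,0,0],5]
    - [[0,-40,85.3],[-0.174,0,0],5]
    - [[0,-40,85.3],[-0.174,0,0],5]

```text
time: 47.1
ee_pos: [0.4229, -0.0055, 0.3809]
ee_rot: [[0.94, -0.337, -0.059], [-0.342, -0.926, -0.162], [-0.0, 0.173, -0.985]]
contact_force: [-0.1, -0.2, -2.2]
grip_width: 0.178
grasp_force: 58.7
```

Run:
```python
from h import *
s=eyes.camera('side'); c=eyes.camera('wrist'); r=ref(); R=r[1]@RT.T; o=r[0]-R@PT; sp=o+R@[.17,0,.003]
print('spout',sp.round(4),'tilt',np.degrees(np.arccos(R[2,2])).round(1),np.round(arm.get_state()['joint_positions']),arm.get_state()['contact_force'])
print(proj(s,sp))
u=proj(s,sp).astype(int); a=s['img'][u[1]-60:u[1]+60,u[0]-70:u[0]+70]
im=np.hstack([cv2.resize(a,(467,400),interpolation=2),cv2.resize(c['img'][100:360,0:220],(333,400))]); cv2.imwrite('pics/w14.png',im)
for z,aa in [(.14,13),(.14,16),(.14,19),(.14,22),(.14,25)]: print(aa,row(tool_for(spout(.025,70,z),70,aa),r))
```

```text
spout [0.4675 0.1167 0.1402] tilt 10.0 [  35.   11.  -50.  120.   20.   60. -136.] [-0.11776474  0.86963309 -3.23857641]
[309.99362994 201.04767561]
13 ([-0.4, -11.8, -8.6], [-0.053, 0.0, -0.001])
16 ([-0.4, -23.7, -16.6], [-0.105, 0.0, -0.001])
19 ([-0.4, -36.0, -23.9], [-0.158, 0.0, -0.001])
22 ([-0.4, -48.7, -30.6], [-0.21, 0.0, -0.001])
25 ([-0.4, -61.7, -36.6], [-0.262, 0.0, -0.001])
```

View pics/w14.png

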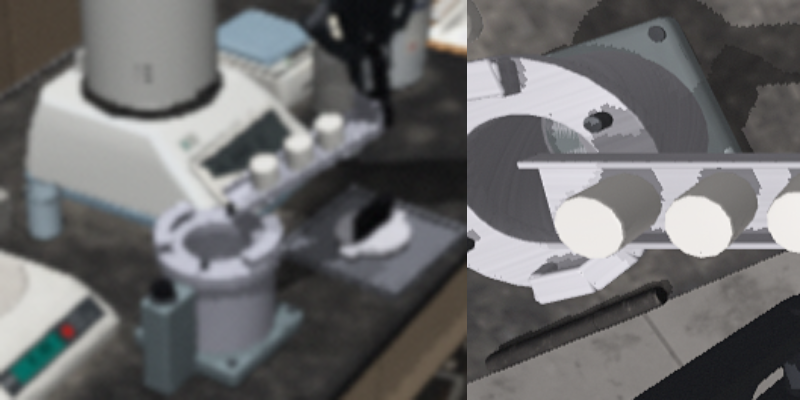

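The side crop shows the three cylinders standing in the trough and the spout at (232,208) just short of the mouth centred at (217,242), with the cap flat in the tray. I check the mouth position numerically.

Run:
```python
from h import *
s=eyes.camera('side'); c=eyes.camera('wrist'); 
print('pred mouth side',proj(s,np.r_[M,.11]),'seen ~',(305.1,213.6), 'as world',at(s,305.1,213.6,.11).round(4))
print('pred spout side',proj(s,[.4675,.1167,.1402]))
f=lambda p:((proj(c,p)-[0,100])*[333/220,400/260]+[467,0]).round()
th=np.radians(np.arange(0,360,30))
print('mouth ring',[f([M[0]+.032*np.cos(t),M[1]+.032*np.sin(t),.11]).tolist() for t in th])
print('spout corners',[f(np.array([.4675,.1167,.1402])+k*np.array([-.94,.342,0])).tolist() for k in (-.019,.019)])
print('flange ring',[f([M[0]+.058*np.cos(t),M[1]+.058*np.sin(t),.11]).tolist() for t in th])
```

```text
pred mouth side [303.53385112 212.31034096] seen ~ (305.1, 213.6) as world [0.4679 0.1438 0.11  ]
pred spout side [310.00078532 201.04333966]
mouth ring [[477.0, 114.0], [449.0, 136.0], [441.0, 169.0], [457.0, 202.0], [489.0, 227.0], [528.0, 238.0], [565.0, 232.0], [591.0, 213.0], [600.0, 183.0], [588.0, 150.0], [559.0, 123.0], [518.0, 109.0]]
spout corners [[530.0, 153.0], [554.0, 238.0]]
flange ring [[436.0, 58.0], [383.0, 100.0], [371.0, 162.0], [402.0, 224.0], [461.0, 268.0], [532.0, 285.0], [596.0, 275.0], [642.0, 240.0], [659.0, 188.0], [641.0, 129.0], [589.0, 78.0], [513.0, 50.0]]
```

Request:
jog_arm:
  motion:
    - [[-1,-4,-3],[-0.018,0,0],5]
    - [[-2,-8,-6],[-0.035,0,0],5]
    - [[-3,-12,-8.6],[-0.053,0,0],5]
    - [[-3.4,-16,-11.5],[-0.07,0,0],5]
    - [[-3.4,-20,-14],[-0.087,0,0],5]
    - [[-3.4,-24,-16.6],[-0.105,0,0],5]
    - [[-3.4,-28,-19],[-0.122,0,0],5]
    - [[-3.4,-32,-21.5],[-0.14,0,0],5]
    - [[-3.4,-36,-24],[-0.158,0,0],5]
    - [[-3.4,-40,-26.2],[-0.175,0,0],5]
    - [[-3.4,-44.5,-28.4],[-0.192,0,0],5]
    - [[-3.4,-48.7,-30.6],[-0.21,0,0],5]
    - [[-3.4,-48.7,-30.6],[-0.21,0,0],5]
    - [[-3.4,-48.7,-30.6],[-0.21,0,0],5]
    - [[-3.4,-48.7,-30.6],[-0.21,0,0],5]
    - [[-3.4,-48.7,-30.6],[-0.21,0,0],5]

```text
time: 48.9
ee_pos: [0.4378, 0.0455, 0.4026]
ee_rot: [[0.939, -0.318, -0.128], [-0.343, -0.871, -0.352], [-0.0, 0.375, -0.927]]
contact_force: [0.1, 0.1, -3.5]
grip_width: 0.18
grasp_force: 58.8
```

```bash
cat >> h.py <<'E'
def status():
    s=eyes.camera('side'); c=eyes.camera('wrist'); r=ref(); R=r[1]@RT.T; sp=r[0]-R@PT+R@[.17,0,.003]
    print('spout',sp.round(4),'tilt',np.degrees(np.arccos(R[2,2])).round(1),np.round(arm.get_state()['contact_force'],1),np.round(arm.get_state()['joint_positions']))
    for n,k in (('side',s),('wrist',c)):
        for q in outline_of('cyl0',k):
            if q['p']>.25: print(n,round(q['p'],2),np.round(q['extent']).tolist())
    return r
E
python3 - <<'E'
from h import *
r=status(); sp=spout(.025,70,.14)+[-.003,.001,0]
for aa in (25,28,31,34): print(aa,row(tool_for(sp,70,aa),r))
E
```

```text
spout [0.4643 0.118  0.1399] tilt 22.0 [ 0.4  0.4 -4.3] [  25.   15.  -50.  115.   27.   75. -148.]
side 0.66 [326.0, 180.0, 332.0, 184.0]
side 0.59 [317.0, 185.0, 326.0, 194.0]
side 0.41 [308.0, 193.0, 319.0, 204.0]
wrist 0.81 [151.0, 210.0, 208.0, 266.0]
wrist 0.64 [6.0, 213.0, 83.0, 272.0]
wrist 0.64 [81.0, 211.0, 149.0, 269.0]
wrist 0.35 [1.0, 109.0, 151.0, 297.0]
25 ([-0.1, -11.3, -8.6], [-0.052, 0.0, -0.001])
28 ([-0.1, -23.2, -16.6], [-0.104, 0.0, -0.001])
31 ([-0.1, -35.5, -24.0], [-0.157, 0.0, -0.001])
34 ([-0.1, -48.2, -30.7], [-0.209, 0.0, -0.001])
```

Request:
jog_arm:
  motion:
    - [[0,0,0],[0,0,0],5]
    - [[0,0,0],[0,0,0],5]
    - [[0,0,0],[0,0,0],5]
    - [[0,0,0],[0,0,0],5]
    - [[0,0,0],[0,0,0],5]
    - [[0,0,0],[0,0,0],5]

```text
time: 49.7
ee_pos: [0.4379, 0.0458, 0.4026]
ee_rot: [[0.94, -0.317, -0.128], [-0.342, -0.871, -0.352], [0.0, 0.375, -0.927]]
contact_force: [-0.6, -1.1, -3.5]
grip_width: 0.179
grasp_force: 58.9
```

Run:
```python
from h import *
r=status()
```

```text
spout [0.4644 0.1184 0.14  ] tilt 22.0 [-0.1  0.1 -2.8] [  24.   15.  -50.  115.   27.   75. -148.]
wrist 0.69 [1.0, 180.0, 54.0, 213.0]
wrist 0.61 [0.0, 212.0, 83.0, 265.0]
```

Request:
jog_arm:
  motion:
    - [[0,0,0],[0,0,0],5]
    - [[0,0,0],[0,0,0],5]
    - [[0,0,0],[0,0,0],5]
    - [[0,0,0],[0,0,0],5]

```text
time: 50.3
ee_pos: [0.4379, 0.0458, 0.4026]
ee_rot: [[0.94, -0.317, -0.128], [-0.342, -0.871, -0.352], [0.0, 0.375, -0.927]]
contact_force: [0.1, 1.2, -3.0]
grip_width: 0.174
grasp_force: 59.0
```

Run:
```python
from h import *
r=status()
sp=spout(.025,70,.14)+[-.003,.001,0]
for aa in (25,28,31,34): print(aa,row(tool_for(sp,70,aa),r))
c=eyes.camera('wrist'); s=eyes.camera('side')
f=[proj(c,p) for p in (np.r_[M,.11],)]; print(f)
g=cv2.cvtColor(s['img'],cv2.COLOR_BGR2GRAY); print(g[176:226:2,296:344:2])
```

```text
spout [0.4644 0.1183 0.14  ] tilt 22.0 [ 0.1 -0.4 -3. ] [  24.   15.  -50.  115.   27.   75. -148.]
wrist 0.78 [0.0, 179.0, 52.0, 215.0]
25 ([-0.1, -11.1, -8.5], [-0.052, 0.0, -0.0])
28 ([-0.1, -23.0, -16.5], [-0.105, 0.0, -0.0])
31 ([-0.1, -35.3, -23.8], [-0.157, 0.0, -0.0])
34 ([-0.1, -48.0, -30.6], [-0.209, 0.0, -0.0])
[array([ 21.35218272, 212.95944186])]
[[210 216 216 216 216 215 212 206 207 183 135  68  58 101 177 156  78  75
   81  97 134 169 172 169]
 [217 217 217 216 216 212 199 191 181 106  59  58  59  65 129 177 137 123
  130 163 172 172 178 145]
 [206 214 217 216 208 197 191 161  96  58  56  58  60  60  88 133 120 138
  171 173 170 159 147 125]
 [174 197 214 205 189 187 147  71  56  57  51  54  59  74 137 129 152 172
  173 172 161 132 134 199]
 [175 195 193 180 176 134  68  54  50  54  53  55  83 113 130 161 174 173
  176 166 119 118 176 200]
 [201 191 179 176 106  58  54  47  46  54  62  99 123 130 162 177 175 166
  161 123 103 114 127 124]
 [181 170 141  82  59  58  50  46  52  63  95 127 140 170 177 176 172 146
  114  95  79  78  92  79]
 [190 169  94  59  53  53  56  
[... 1087 characters left out ...]
87  89  89  88  89  90  86  76 102 157 164 166 137  53  51  56  60
   60  60  61  62  83 113]
 [ 82  85  87  88  90  90  88  86  85 118 162 168 160 112  85  58  61  61
   61  61  59  60  80 160]
 [ 97  85  86  88  91  89  89  96 134 160 164 154 120  94  71  54  59  60
   60  58  60  60 112 181]
 [151 111  76  98 112 115 126 132 127 147 132 110  97  70  42  39  47  49
   56  60  65  79  89  93]
 [165 134  68 136 158 160 164 160 128 111 113 113  89  60  30  26  31  37
   46  59  82  99 110 111]
 [159 141 130 159 166 166 163 162 157 125 113  95  73  39  30  27  29  29
   40  52  56  69  75  91]
 [121 129 145 148 150 148 141 129 121 107  93  77  63  35  31  30  42  51
   55  53  50  51  55  64]]
```

Request:
jog_arm:
  motion:
    - [[0,-5,-4],[-0.025,0,0],5]
    - [[0,-11,-8.5],[-0.052,0,0],5]
    - [[0,-17,-12.5],[-0.08,0,0],5]
    - [[0,-23,-16.5],[-0.105,0,0],5]
    - [[0,-23,-16.5],[-0.105,0,0],5]
    - [[0,-23,-16.5],[-0.105,0,0],5]
    - [[0,-23,-16.5],[-0.105,0,0],5]
    - [[0,-23,-16.5],[-0.105,0,0],5]
    - [[0,-23,-16.5],[-0.105,0,0],5]
    - [[0,-23,-16.5],[-0.105,0,0],5]

```text
time: 51.6
ee_pos: [0.4473, 0.0714, 0.4093]
ee_rot: [[0.939, -0.302, -0.161], [-0.343, -0.829, -0.441], [0.0, 0.47, -0.883]]
contact_force: [-0.1, 0.1, -2.6]
grip_width: 0.18
grasp_force: 59.0
```

Run:
```python
from h import *
r=status()
c=eyes.camera('wrist'); R=r[1]@RT.T; o=r[0]-R@PT
g=cv2.cvtColor(c['img'],cv2.COLOR_BGR2GRAY)
for x in range(20,171,10):
    u=proj(c,o+R@[x/1e3,0,.003]).round().astype(int); v=proj(c,o+R@[x/1e3,0,.029]).round().astype(int)
    print(x,u,[int(g[q[1],q[0]]) if 0<=q[0]<640 and 0<=q[1]<400 else None for q in (u,v)],end=' ')
f=np.mean([arm.get_state()['contact_force'] for _ in range(1)],0); print(f)
print(row(tool_for(spout(.025,70,.15),70,10),r),row(tool_for(spout(.025,70,.19),70,0),r),row(tool_for(spout(.025,70,.25),70,0),r))
```

```text
spout [0.4642 0.1178 0.14  ] tilt 28.0 [ 0.1  0.6 -2.7] [  19.   17.  -50.  112.   30.   82. -153.]
wrist 0.81 [0.0, 180.0, 33.0, 221.0]
wrist 0.63 [0.0, 106.0, 141.0, 303.0]
20 [286 228] [127, 209] 30 [271 228] [200, 207] 40 [255 228] [200, 207] 50 [239 228] [200, 208] 60 [223 228] [201, 207] 70 [208 228] [201, 211] 80 [192 228] [201, 209] 90 [176 228] [202, 210] 100 [160 228] [203, 206] 110 [145 228] [204, 206] 120 [129 228] [204, 204] 130 [113 228] [204, 201] 140 [ 98 228] [203, 199] 150 [ 82 228] [203, 95] 160 [ 66 228] [202, 90] 170 [ 50 228] [122, 83] [ 0.45791526 -0.27776699 -1.72815021]
([3.1, 62.5, 54.2], [0.314, 0.0, -0.0]) ([3.1, 104.1, 60.7], [0.489, 0.0, -0.0]) ([3.1, 132.3, 7.8], [0.489, 0.0, -0.0])
```

Channel floor uniformly bare, so the trough is empty. Levelling it and going back.

Request:
jog_arm:
  motion:
    - [[1,15,9],[0.06,0,0],5]
    - [[1,30,24],[0.15,0,0],5]
    - [[2,46,40],[0.23,0,0],5]
    - [[3,62,54],[0.314,0,0],5]
    - [[3,83,57],[0.4,0,0],5]
    - [[3,104,60],[0.489,0,0],5]
    - [[3,118,34],[0.489,0,0],5]
    - [[3,132,8],[0.489,0,0],5]
    - [[3,132,8],[0.489,0,0],5]
    - [[3,132,8],[0.489,0,0],5]

```text
time: 52.85
ee_pos: [0.4088, -0.0424, 0.4643]
ee_rot: [[0.94, -0.342, 0.001], [-0.342, -0.94, -0.001], [0.001, 0.001, -1.0]]
contact_force: [-0.4, -0.0, -2.8]
grip_width: 0.173
grasp_force: 59.5
```

Run:
```python
from h import *
r=ref(); R=r[1]@RT.T; print(R.round(3)); 
p=np.array([.4136,-.3906,.45]); Rg=Rz(96.3)@RT
print(r[0],row((p,Rg),r)); print(row((np.array([.4136,-.3906,.2185]),Rg),r))
t=eyes.camera('top'); cyls(t,.05,.1)
e=proj(t,np.r_[M,.11]).astype(int); g=t['img'][e[1]-14:e[1]+15,e[0]-14:e[0]+15].max(2); print(g[::2,::2])
```

```text
[[ 0.342 -0.94  -0.001]
 [ 0.94   0.342  0.001]
 [-0.001 -0.001  1.   ]]
[ 0.40880356 -0.04239109  0.46433744] ([123.7, 325.5, 14.8], [0.001, -0.001, -0.459])
([123.5, 325.3, 246.3], [0.001, -0.001, -0.459])
cyl 0.44 [282.0, 204.1, 288.6, 209.4] [0.4761 0.1623 0.05  ]
[[124  95  84  91 151 187 255 239 255 247 189  74  49  65  64]
 [ 99  90 105 248 255 253 251 252 252 252 255 164 191  57  59]
 [ 75 163 255 252 252 248 228 248 231 237 250 216 255 255 122]
 [ 83 255 252 252 207 252 255 254 253 253 251 251 250 252 254]
 [136 250 251 217 255 255 148 127 124 195 247 250 247 251 254]
 [255 249 250 254 218 140 154 192 251 251 239 243 248 243 249]
 [255 249 250 255 143 197 200 166 237 220 254 252 252 252 233]
 [252 250 253 163 211 210 112 160 238 221 253 251 251 252 252]
 [251 250 253 152 211 214 127 161 241 200 253 251 251 251 251]
 [252 252 255 153 208 180 128 151 255 224 253 251 251 251 251]
 [255 225 201 212 141 140 156 156 230 236 209 247 252 252 252]
 [255 189 255 255 202 189 157 161 124 121 181 244 228 221 249]
 [255 253 251 251 255 205 183 164 121 115 161 232 226 223 217]
 [103 255 251 251 252 255 249 234 232 236 255 247 243 242 247]
 [ 76 227 253 251 250 212 246 245 248 251 237 251 252 255 121]]
```

Request:
jog_arm:
  motion:
    - [[5,13,0],[0,0,-0.02],5]
    - [[14,37,0],[0,0,-0.05],5]
    - [[25,66,0],[0,0,-0.1],5]
    - [[36,95,0],[0,0,-0.14],5]
    - [[48,125,0],[0,0,-0.18],5]
    - [[59,155,0],[0,0,-0.22],5]
    - [[70,185,0],[0,0,-0.26],5]
    - [[82,215,0],[0,0,-0.3],5]
    - [[93,245,0],[0,0,-0.34],5]
    - [[104,275,0],[0,0,-0.39],5]
    - [[115,304,0],[0,0,-0.43],5]
    - [[122,320,0],[0,0,-0.455],5]
    - [[123.5,325.3,10],[0,0,-0.459],5]
    - [[123.5,325.3,50],[0,0,-0.459],5]
    - [[123.5,325.3,95],[0,0,-0.459],5]
    - [[123.5,325.3,140],[0,0,-0.459],5]
    - [[123.5,325.3,180],[0,0,-0.459],5]
    - [[123.5,325.3,210],[0,0,-0.459],5]
    - [[123.5,325.3,225],[0,0,-0.459],5]
    - [[123.5,325.3,228],[0,0,-0.459],5]

```text
time: 54.95
ee_pos: [0.4132, -0.3889, 0.2339]
ee_rot: [[0.994, 0.111, -0.003], [0.111, -0.994, 0.004], [-0.003, -0.004, -1.0]]
contact_force: [-0.7, -0.5, -1.1]
grip_width: 0.179
grasp_force: 59.5
```

Request:
jog_arm:
  motion:
    - [[0,0,6],[0,0,0],5]
    - [[0,0,12],[0,0,0],5]
    - [[0,0,15],[0,0,0],5]
    - [[0,0,16.5],[0,0,0],5]
    - [[0,0,16.5],[0,0,0],5]
    - [[0,0,16.5],[0,0,0],5]

```text
time: 55.55
ee_pos: [0.4138, -0.3905, 0.2201]
ee_rot: [[0.994, 0.109, 0.0], [0.109, -0.994, -0.0], [0.0, 0.001, -1.0]]
contact_force: [0.8, 0.4, -2.5]
grip_width: 0.178
grasp_force: 59.5
```

Request:
jog_arm:
  motion:
    - [[0,0,1],[0,0,0],5]
    - [[0,0,2],[0,0,0],5]
    - [[0,0,2.7],[0,0,0],5]
    - [[0,0,2.7],[0,0,0],5]

```text
time: 55.95
ee_pos: [0.4138, -0.3904, 0.2176]
ee_rot: [[0.994, 0.109, -0.0], [0.109, -0.994, -0.0], [-0.0, 0.0, -1.0]]
contact_force: [-2.6, 1.9, 4.6]
grip_width: 0.176
grasp_force: 60.4
```

Touching the bench. Release and rise, then look at the mill.

Request:
jog_arm:
  motion:
    - [[0,0,-0.5],[0,0,0],20]
    - [[0,0,-0.5],[0,0,0],28]
    - [[0,0,-0.5],[0,0,0],40]
    - [[0,0,-0.5],[0,0,0],45]
    - [[0,0,-0.5],[0,0,0],45]
    - [[0,0,-30],[0,0,0],45]
    - [[0,0,-75],[0,0,0],45]
    - [[0,0,-125],[0,0,0],45]
    - [[0,0,-175],[0,0,0],45]
    - [[0,0,-225],[0,0,0],45]
    - [[0,0,-240],[0,0,0],45]
    - [[0,0,-240],[0,0,0],45]
    - [[0,0,-240],[0,0,0],45]

```text
time: 57.25
ee_pos: [0.4133, -0.3902, 0.456]
ee_rot: [[0.994, 0.109, -0.001], [0.109, -0.994, 0.001], [-0.001, -0.001, -1.0]]
contact_force: [-0.0, -0.2, -0.7]
grip_width: 0.529
grasp_force: 0.0
```

Run:
```python
from h import *
c=eyes.camera('wrist'); trough_rect(c); cyls(c,.016); print(ref()[0],[proj(c,[.4136-.17*.11,-.3906+.17*.994,.003]),proj(c,[.4136,-.3906,.078])])
t=eyes.camera('top')
for n in ('trough','cap','tray','cyl0','spanner','marker','tin','square','jar','dish'):
    for r in outline_of(n,t)[:3]:
        if r['p']>.25: print(n,round(r['p'],2),np.round(r['extent']).tolist())
s=eyes.camera('side'); cyls(s,.05,.25)
```

```text
trough 0.79 [222.4, 166.0, 363.7, 202.8]
[ 0.4132576  -0.39023102  0.45499198] [array([193.50142185, 158.52391697]), array([318.04012963, 170.61683286])]
trough 0.77 [403.0, 221.0, 460.0, 241.0]
cap 0.59 [171.0, 174.0, 196.0, 192.0]
cap 0.35 [280.0, 206.0, 286.0, 210.0]
tray 0.91 [328.0, 201.0, 370.0, 244.0]
cyl0 0.63 [280.0, 202.0, 287.0, 210.0]
spanner 0.49 [175.0, 237.0, 228.0, 252.0]
tin 0.8 [206.0, 163.0, 225.0, 180.0]
square 0.73 [208.0, 146.0, 228.0, 168.0]
square 0.45 [208.0, 164.0, 225.0, 180.0]
jar 0.59 [402.0, 156.0, 426.0, 182.0]
dish 0.53 [387.0, 176.0, 400.0, 194.0]
dish 0.53 [404.0, 219.0, 458.0, 239.0]
cyl 0.58 [386.6, 155.7, 412.6, 194.9] [ 0.3659 -0.3289  0.05  ]
```

```bash
cat > fit.py <<'E'
from h import *
from scipy.optimize import minimize
def hulls(q):
    ex=np.array([np.cos(q[2]),np.sin(q[2])]); ey=np.array([-ex[1],ex[0]])
    box=lambda x0,x1,w,h:[np.r_[q[:2]+ex*x+ey*y,z] for x in(x0,x1) for y in(-w,w) for z in(0,h)]
    return [box(.011,.17,.019,.015),box(.008,.011,.019,.032),box(-.008,.008,.018,.078)]
def mask(c,q):
    m=np.zeros((400,640),np.uint8)
    for b in hulls(q): cv2.fillConvexPoly(m,cv2.convexHull(np.array([proj(c,p) for p in b]).round().astype(np.int32)),1)
    return m>0
def fit(c,q0):
    reg=outline_of('trough',c)[0]['region']
    f=lambda q:-(mask(c,q)&reg).sum()/(mask(c,q)|reg).sum()
    S=[q0]+[np.add(q0,d) for d in ([.03,0,.1],[-.03,0,-.1],[0,.03,-.1],[0,-.03,.1])]
    return minimize(f,q0,method='Nelder-Mead',options=dict(initial_simplex=S[:4],xatol=1e-4,fatol=1e-4))
if __name__=='__main__':
    for n,q0 in (('wrist',[.40,-.44,1.67]),('top',[.40,-.44,1.67]),('side',[.40,-.44,1.67])):
        c=eyes.camera(n); r=fit(c,q0); print(n,r.x.round(4),np.degrees(r.x[2]).round(1),round(-r.fun,2))
    c=eyes.camera('top')
    p=lambda x,y,z:np.round(proj(c,[x,y,z])).astype(int)
    u=p(.43,-.072,.03); print('tray patch',u); print(c['img'][u[1]-14:u[1]+15:2,u[0]-14:u[0]+15:2].min(2))
E
python3 fit.py
```

```text
wrist [ 0.391  -0.443   1.6498] 94.5 0.85
top [ 0.3861 -0.4431  1.6339] 93.6 0.79
side [ 0.3949 -0.4437  1.6653] 95.4 0.77
tray patch [349 218]
[[192 191 191 192 192 192 192 190 189 190 190 190 188 188 188]
 [190 190 189 190 190 190 190 190 189 188 189 188 189 189 188]
 [190 190 190 191 191 188 189 186 192 171 187 188 188 189 188]
 [191 190 191 189 187 203 255 255 255 255 219 176 189 188 188]
 [190 191 189 186 247 255 253 253 253 253 255 254 170 188 188]
 [190 191 187 219 255 255 255 255 255 254 253 255 240 187 188]
 [189 239 190 255 255 221 201 255 206 255 255 255 255 174 190]
 [187 255 255 201  51  48  49  50  47  50  46  54 104 255 255]
 [185 255 255 217 117  82  68  63  66  57  60  52 119 248 255]
 [190 201 199 255 255 255 255 255 255 255 255 255 255 255 255]
 [190 190 188 243 255 253 253 253 253 253 253 254 255 178 186]
 [191 191 191 184 255 254 253 253 253 253 254 255 203 190 191]
 [191 191 191 190 187 255 255 255 255 255 255 205 188 190 190]
 [190 191 191 190 191 185 201 193 221 174 188 189 190 190 190]
 [191 190 190 190 192 192 191 192 190 190 190 191 191 190 190]]
```

The cap is flat in the tray, but the trough has been knocked about 58 mm to (0.391, -0.443). That is still within the 80 mm allowed, but I'll put it back properly.

Request:
jog_arm:
  motion:
    - [[-14,25,0],[0,0,0.03],60]
    - [[-28,50,0],[0,0,0.03],60]
    - [[-28,50,50],[0,0,0.03],60]
    - [[-28,50,100],[0,0,0.03],60]
    - [[-28,50,130],[0,0,0.03],60]
    - [[-28,50,130],[0,0,0.03],60]
    - [[-28,50,130],[0,0,0.03],60]

```text
time: 59.1
ee_pos: [0.3915, -0.4437, 0.3276]
ee_rot: [[0.997, 0.079, 0.0], [0.079, -0.997, 0.0], [0.0, -0.0, -1.0]]
contact_force: [0.8, -0.2, -0.1]
grip_width: 0.697
grasp_force: 0.0
```

Run:
```python
from fit import *
c=eyes.camera('wrist'); r=fit(c,[.391,-.443,1.655]); print(r.x.round(4),np.degrees(r.x[2]),-r.fun); go([*r.x[:2],.2176])
```

```text
[ 0.3912 -0.4432  1.6564] 94.90325889438415 0.839562140645732
pos [ 0.3922 -0.4439  0.3294] delta mm [ -1.2  -1.1 111.8]
```

Request:
jog_arm:
  motion:
    - [[0,0,45],[0,0,0],60]
    - [[0,0,85],[0,0,0],60]
    - [[0,0,107],[0,0,0],50]
    - [[0,0,111],[0,0,0],40]
    - [[0,0,111],[0,0,0],30]
    - [[0,0,111],[0,0,0],20]
    - [[0,0,111],[0,0,0],10]
    - [[0,0,111],[0,0,0],5]
    - [[0,0,111],[0,0,0],5]
    - [[0,0,111],[0,0,0],5]
    - [[0,0,100],[0,0,0],5]
    - [[10,-20,92],[0,0,-0.01],5]
    - [[20,-40,92],[0,0,-0.02],5]
    - [[26.5,-51,92],[0,0,-0.02],5]
    - [[26.5,-51,98],[0,0,-0.02],5]
    - [[26.5,-51,106],[0,0,-0.02],5]
    - [[26.5,-51,109],[0,0,-0.02],5]
    - [[26.5,-51,109],[0,0,-0.02],5]
    - [[26.5,-51,109],[0,0,-0.02],5]

```text
time: 61.1
ee_pos: [0.4131, -0.391, 0.2184]
ee_rot: [[0.995, 0.098, -0.002], [0.098, -0.995, -0.0], [-0.002, 0.0, -1.0]]
contact_force: [-3.5, 3.5, 11.1]
grip_width: 0.176
grasp_force: 60.7
```

Request:
jog_arm:
  motion:
    - [[0,0,-0.8],[0,0,0],14]
    - [[0,0,-0.8],[0,0,0],20]
    - [[0,0,-0.8],[0,0,0],30]
    - [[0,0,-0.8],[0,0,0],45]
    - [[0,0,-0.8],[0,0,0],50]
    - [[0,0,-0.8],[0,0,0],50]
    - [[0,0,-20],[0,0,0],50]
    - [[0,0,-65],[0,0,0],50]
    - [[0,0,-115],[0,0,0],50]
    - [[0,0,-165],[0,0,0],50]
    - [[0,0,-215],[0,0,0],50]
    - [[0,0,-265],[0,0,0],50]
    - [[0,0,-315],[0,0,0],50]
    - [[0,0,-315],[0,0,0],50]

```text
time: 62.5
ee_pos: [0.4151, -0.3899, 0.5408]
ee_rot: [[0.995, 0.1, 0.009], [0.1, -0.995, -0.009], [0.009, 0.01, -1.0]]
contact_force: [1.0, -0.7, -0.4]
grip_width: 0.585
grasp_force: 0.0
```

Run:
```python
from fit import *
for n in ('top','side'):
    c=eyes.camera(n); r=fit(c,[.413,-.391,1.67]); print(n,r.x.round(4),np.degrees(r.x[2]),-r.fun)
go([.42,.13,.53])
```

```text
top [ 0.4086 -0.391   1.6554] 94.84591948418756 0.9182098765432098
side [ 0.4149 -0.3943  1.6873] 96.67507946122366 0.8754789272030651
pos [ 0.4133 -0.3901  0.5316] delta mm [  58.5 -516.8    2.3]
```

Trough back in place. One check into the pot from above the mill.

Request:
jog_arm:
  motion:
    - [[6,-50,0],[0,0,0],50]
    - [[12,-100,0],[0,0,0],50]
    - [[17,-150,0],[0,0,0],50]
    - [[23,-200,0],[0,0,0],50]
    - [[29,-250,0],[0,0,0],50]
    - [[35,-300,0],[0,0,0],50]
    - [[40,-350,0],[0,0,0],50]
    - [[46,-400,0],[0,0,0],50]
    - [[52,-450,0],[0,0,0],50]
    - [[58,-500,0],[0,0,0],50]
    - [[60,-520,0],[0,0,0],50]
    - [[60,-520,60],[0,0,0],50]
    - [[60,-520,120],[0,0,0],50]
    - [[60,-520,120],[0,0,0],50]
    - [[60,-520,120],[0,0,0],50]

```text
time: 64.2
ee_pos: [0.4199, 0.1321, 0.409]
ee_rot: [[0.995, 0.101, -0.009], [0.101, -0.995, -0.001], [-0.009, -0.0, -1.0]]
contact_force: [0.5, -0.5, -0.8]
grip_width: 0.588
grasp_force: 0.0
```

Run:
```python
from h import *
c=eyes.camera('wrist'); cyls(c,.05,.1); print(proj(c,np.r_[M,.11]),ref()[0])
for n in ('cap','tray'):
    for r in outline_of(n,c)[:2]: print(n,r['p'],np.round(r['extent']).tolist())
u=proj(c,np.r_[M,.11]).astype(int); g=c['img'][u[1]-34:u[1]+35,u[0]-34:u[0]+35].min(2)
for r in g[::4,::3]: print(' '.join('%3d'%v for v in r))
```

```text
cyl 0.94 [280.6, 98.2, 304.5, 125.5] [0.4798 0.1629 0.05  ]
cyl 0.85 [327.0, 128.0, 346.5, 158.8] [0.4534 0.1167 0.05  ]
cyl 0.7 [324.6, 95.4, 350.2, 120.5] [0.488  0.1195 0.05  ]
cyl 0.27 [620.9, 65.7, 640.0, 104.0] [ 0.5378 -0.1674  0.05  ]
[314.32930541 122.8960904 ] [0.42152904 0.13326789 0.41283281]
cap 0.96 [451.0, 144.0, 533.0, 208.0]
tray 0.95 [414.0, 110.0, 564.0, 240.0]
131 198 235 234 233 234 235 235 216 202 142 137 145 175 165 201 224 234 234 233 232 232 232
233 228 230 231 231 223 158 144 191 187 177 184 217 244 243 213 233 205 172 230 233 231 232
228 229 230 230 156 191 186 191 193 190 174 171 232 229 231 237 233 151 244 239 168 234 234
226 229 225 123 191 177 122 168 152 153 150 218 214 211 206 181 223 244 244 241 232 182 230
229 223 143 190 191 192 190 133 146 158 149 218 214 212 197 192 226 227 244 243 238 229 155
206 117 167 191 192 191 196 134 131 160 151 217 215 215 211 213 199 228 244 244 240 235 228
173 170 167 186 192 192 193 132 130 161 213 215 217 215 209 211 210 204 233 244 244 238 233
110 168 168 168 166 192 185 131 128 158 153 212 218 212 208 211 207 209 2
[... 238 characters left out ...]
 156 149 154 205 209 211 210 207 207 210 189 127 127 131
 88 138 141 145 148 149 144 139 137 153 155 151 152 146 143 212 170 138 133 132 126 127 131
 87 137 137 143 144 147 148 142 139 150 157 153 150 152 151 133 148 206 247 153 158 162 122
154 112 137 141 143 145 148 146 145 140 132 151 150 148 150 144 244 244 246 155 158 158 157
212  90 137 138 139 142 145 146 148 146 145 137 176 162 176 103 193 224 225 155 156 157 160
208 203  89 136 138 139 141 144 144 146 144 142 139 135 132 132 157 157 157 158 157 159  87
209 208 204  92 131 136 138 141 144 145 146 143 140 138 136 134 150 157 157 156 158  88 166
209 207 206 204 122  99 132 142 142 143 144 142 140 139 136 134 131 125 149 120 110 168 169
```

All three cylinders are in the pot, the cap is in the tray and the trough is back; the arm is clear. Handing in.

```bash
python3 -c "
from workcell import ticket
print(ticket.close_job())"
```

```text
the job is handed in; nothing more can be done
None
```

Job handed in (no verdict was returned): my last camera checks showed all three cylinders in the pot, the cap flat and bar up in the tray, and the empty trough within about 5 mm of where it stood, after I put it back from a 58 mm shift that I took to be the knock; the bystanders the top camera still found (jar, tin, dish, spanner, square bottle) had not moved, but the marker was not re-detected.

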